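# Which clamp screw fits? Sort by thread hand in the test nut

### The arm

A 6-joint arm with a two-finger parallel gripper is mounted at the origin on the work surface. World frame = base frame: x ahead of the robot, y to its left, z up, the work surface at z = 0. Lengths are in m, angles in degrees, forces in N, time in s.
With the tool pointing down it reaches from about 0.4 to 0.825 m from the base axis. Payload 7 kg.
Tool frame: the origin (TCP) lies midway between the tips of the shut fingers; the grasp point (between the pads) lies 19 mm behind it (grip_depth is the distance from the TCP to the grasp point, in m); z points along the fingers, y is the direction in which the jaws open and shut (so a half turn about z gives the same grasp; the last joint's range is limited). The gripper opens to 88 mm and grips with 3 to 60 N. Pads are 19 mm wide; open, the fingers measure 130 mm over their backs; the gripper's body (78 mm by 193 mm) begins 47 mm behind the grasp point.
Start: joints at [86.522, 20.546, 0.682, 0, -70.136, -16.507], TCP at [0.231, 0.634, 0.227] pointing down, gripper open.
Joint ranges: [-176.03, 176.03], [-82.01, 121.73], [-58.28, 71.71], [-173.87, 95.51], [-174.79, -0.11], [-173.66, 173.66]. Speed limits (degrees/s): [136.94, 136.94, 172.46, 180, 180, 180].

### API

Orientations are given as [roll, pitch, yaw] about the fixed x, y, z axes, in that order (R = Rz(yaw) Ry(pitch) Rx(roll)).
In Python, from plant import * gives the robot as it stands.
- The arm moves only by the shell command python3 -m inch 'ROWS'. ROWS is JSON, a list of rows, each an object of numbers: "ax", "ay", "az": the turn, a rotation vector about the tool's x, y, z in degrees; "dx", "dy", "dz": the shift along the tool's x, y, z in mm; "fingers": the finger opening in mm, from 0 to 87.6. In form: [{"ax": .., "ay": .., "az": .., "dx": .., "dy": .., "dz": .., "fingers": ..}, ...]. A call has 1 to 8 rows; each row is the pose to reach, as a shift and turn from the pose commanded when the call began, along the tool's axes at that moment; what a row does not reach only later rows make up. A row lasts 1/8 s, in which the tool goes at most 62.5 mm and 10.7 degrees, less where a joint would pass 70% of its speed; a pose out of reach is approached as far as the arm can. A call with a gripper value outside its range is refused whole. The fingers move at their own pace and stop on an object; the grip force is fixed at half the most. Time passes only in rows, so rows that repeat a pose let the fingers close. It gives the time, the measured TCP pose, the force and the opening at its end, in the units of the state.
- get_obs(): the state, without advancing time (a new reading comes with each control period).
- snapshot(name): name is "side" or "top"; returns a dict with "image" (480x640x3 uint8, red, green, blue), "fx", "fy", "cx", "cy" (pixels), "k1" (the pictures are not rectified: a ray, as slopes to the right and down, at radius r is drawn at 1 + k1 r^2 times it, then the intrinsics apply), "rvec" (rotation vector, rad) and "tvec" (3), from world to camera coordinates, as OpenCV has them. Camera axes: x right, y down, z forward; pixel columns grow to the right and rows downward; lengths in m; the calibration is good to about 2 mm. A picture is of the moment at which its call begins. There is no depth.
- close_job(): hands the job in, once; it reports no verdict.
Trained networks look in the newest picture that a camera, given by its name, has taken for a name from the list of things; names that differ only in an ending like _2 or _b are one class to them, and where a whole thing is asked for, a point or a joint stands for the part that bears it (a point fixed in the world has none). Each returns a list of dicts, best first, with "score" (0 to 1); they miss things now and then, are a little off and sometimes report something else, mostly with a low value. They report only what shows in the picture. A call takes as long as a camera call.
- search_frame(target, camera): "bbox" ([centre column, centre row, width, height] in pixels, round what is visible of it).
- trace(target, camera): "mask" (480x640 bool, what is visible of it) and "bbox" ([centre column, centre row, width, height] in pixels, round what is visible of it).
- landmark_of(target, camera): "position" ([column, row] in pixels: a listed point, or the origin of a listed thing).
The state is a dict: "clock": time; "joint_pos": joint angles; "qvel": joint speeds; "tau": joint torques, N m; "tool_pos": TCP position; "orientation": TCP orientation; "force": force on the tool from outside, world axes, zero at the start; "moment": the same for the moment, N m; "opening": finger opening in m.
Only numpy, scipy, OpenCV 4.12 (cv2) and the standard library are available. Lean on these libraries where they do the work, as an engineer would, in place of code of your own. Each camera call takes 0.05 s, during which the arm holds its last target.

### The job

One of the two brass clamp screws has a right-hand thread and the other a left-hand thread, and only one of them fits the open test nut on the steel block. Find out by trying them in the nut, turning either way: screw the one that fits fully home, until its flange sits on the nut, and leave it there. Put the other one in the round steel dish, without disturbing the jar, the cup or the hammer.

Things in the scene. Friction and masses are not known exactly. Their poses are not given: they have to be found in the camera images.
- screw_a_head (a point): one brass clamp screw, 70 mm long, 0.3 kg, standing head up in the stand. Point: centre of its square head (28 x 28 mm, 44 mm tall, sides along this point's x and y), 22 mm above the top and 26 mm above the underside of a flange 40 mm across, 48 mm above the nose tip. z: from nose to head. Twin of the other screw but for the thread hand
- screw_b_head (a point): the other brass clamp screw, 70 mm long, 0.3 kg, standing head up in the stand. Point: centre of its square head (28 x 28 mm, 44 mm tall, sides along this point's x and y), 22 mm above the top and 26 mm above the underside of a flange 40 mm across, 48 mm above the nose tip. z: from nose to head. Twin of the other screw but for the thread hand
- screw_a: the whole of screw_a; origin at the nose tip, z towards the head. Below the flange 22 mm of three-start thread, 29 mm across, lead 25.5 mm per turn, ending in a 6 mm tapered nose (12 mm at the tip, 20 mm core). A right-hand screw goes in clockwise seen from above, a left-hand one anticlockwise
- screw_b: the whole of screw_b; origin at the nose tip, z towards the head; sizes as screw_a
- mouth (a point): centre of the mouth of the open test nut, 40 mm above the table: a fixed dark steel ring 52 mm across, 28 mm tall, 33 mm bore, thread ribs from 1.5 mm below the mouth with 22 mm clear between them. Its hand differs from time to time and cannot be seen. Fully home, a screw's head centre is 26 mm above this point
- block: fixed steel plate 170 x 64 x 12 mm, origin under its centre. The open nut stands at +48 mm along its x, a dust cap (unused, 58 mm across, top 48 mm above the table) at -48 mm. A screw of the wrong hand stops with its flange about 14 mm above the mouth, whichever way it is turned; the fitting one first rests 6 to 14 mm high, goes down when turned its way and stays; turned the other way it climbs
- dish_floor (a point): centre of the inner floor of a fixed round dark steel dish: about 138 mm across inside at the floor, 164 mm across and 28 mm tall at the rim, inner floor 4 mm above the table
- stand: fixed pale wooden stand 160 x 60 x 28 mm that holds the two screws in 33 mm wide holes, 48 mm to either side of its centre along its x axis; the flanges rest on its top. Origin: centre of the underside
- jar: bystander: amber glass jar with lid, 54 mm across, 75 mm tall, origin under its centre
- cup: bystander: small terracotta cup 64 mm across, 45 mm tall, origin under its centre
- hammer: bystander: hammer 240 mm long lying on the table beyond the block, along its x axis

How it is judged (in metres and radians):
At the end, for the whole second after the job is handed in: One screw home in the open nut (head centre within 6 mm of its axis, tilt under 0.12 rad, flange within 2.5 mm of the mouth), the other in the dish (head centre within 75 mm of its middle, under 60 mm above its floor), both at rest; jar, cup, hammer moved under 30 mm (((horizontal distance between screw_a_head and mouth below 0.006 m and z of screw_a_head in the frame of mouth below 0.0285 m and angle between screw_a_head's own z axis and vertical below 0.12 rad and horizontal distance between screw_b_head and dish_floor below 0.075 m and z of screw_b_head in the frame of dish_floor below 0.06 m) or (horizontal distance between screw_b_head and mouth below 0.006 m and z of screw_b_head in the frame of mouth below 0.0285 m and angle between screw_b_head's own z axis and vertical below 0.12 rad and horizontal distance between screw_a_head and dish_floor below 0.075 m and z of screw_a_head in the frame of dish_floor below 0.06 m)) and linear speed of each of screw_a, screw_b below 0.02 m/s); the robot touches nothing.
It fails at once if the jar is disturbed (distance of jar from where it was at the start of the episode above 0.03 m).
It fails at once if the cup is disturbed (distance of cup from where it was at the start of the episode above 0.03 m).
It fails at once if the hammer is disturbed (distance of hammer from where it was at the start of the episode above 0.03 m).
It also fails if it takes over 72 s, if anything falls off the work surface, if the arm or the gripper's body presses on something with over 40 N, if the wrist force passes 120 N, or if a joint passes its speed limit or range.

## Working session

There is one attempt and no reset: what is moved stays moved. The work goes in short steps, Python scripts to look and compute and a shell command to move; the robot and the scene stay as the last step left them, time stands still between calls to the robot, and variables do not carry over. Pictures are saved under pics/ and viewed, and the job is handed in when it is done.

```bash
ls; mkdir -p pics; python3 - <<'E'
from plant import *
import cv2,numpy as np
o=get_obs(); print(o)
for c in ("top","side"):
    s=snapshot(c); cv2.imwrite(f"pics/{c}0.png",s["image"][:,:,::-1])
    print(c,{k:v for k,v in s.items() if k!="image"})
E
```

```text
pics
{'clock': 0.0, 'joint_pos': array([ 8.65218780e+01,  2.05917154e+01,  6.32923680e-01, -2.10178794e-02,
       -7.01357036e+01, -1.65068240e+01]), 'qvel': array([ 0.05338406,  0.02044323, -0.08296264, -0.01951947, -0.01498389,
        0.05561765]), 'tau': array([ 1.34705337e-03, -5.82720566e+01,  2.93057781e+01,  6.99706122e+00,
        7.29577179e-03, -1.50381425e-04]), 'tool_pos': array([0.23054979, 0.63387516, 0.22561025]), 'orientation': array([ 1.79903785e+02, -7.90795450e-03, -1.99920974e+01]), 'force': array([ 0.5882052 ,  0.28614665, -0.62299024]), 'moment': array([-0.03261343, -0.02756897,  0.01404509]), 'opening': 0.0876142613966113}
top {'fx': 484.5323400830126, 'fy': 484.5323400830126, 'cx': 326.8858585965324, 'cy': 239.2740810691096, 'k1': 0.016609012923980752, 'rvec': array([ 2.18265895, -2.12677624,  0.20331255]), 'tvec': array([-0.03418444,  0.61825269,  0.88690157])}
side {'fx': 499.15527873338624, 'fy': 499.15527873338624, 'cx': 318.58120525508883, 'cy': 237.25473077845444, 'k1': 0.0316508347276358, 'rvec': array([ 0.59202393, -2.72462666,  1.03259154]), 'tvec': array([0.56541637, 0.25570327, 0.76655021])}
```

View pics/top0.png

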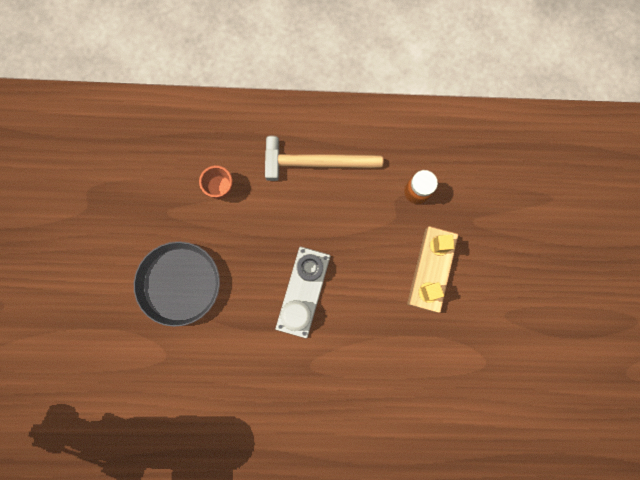

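View pics/side0.png

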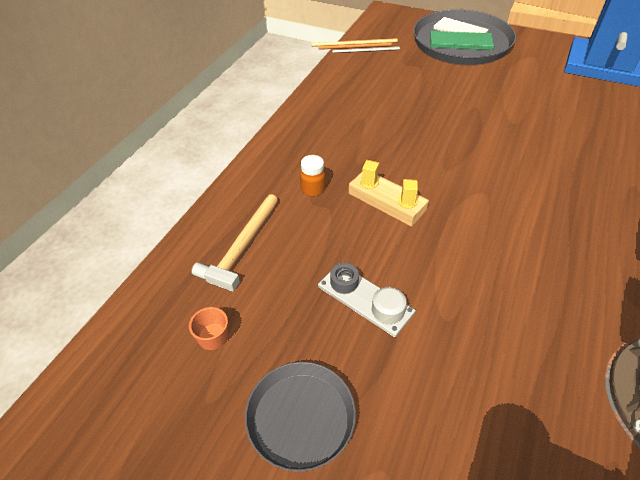

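The top view shows the screw heads at about (443,243) and (432,292) in the stand, the nut at (310,267), the dust cap at (296,316), the dish at (177,284), the jar at (423,185), the cup at (216,181) and the hammer at (320,160). Next I'll measure them.

```bash
cat > h.py <<'E'
from plant import *
import cv2,numpy as np
def cam(s):
    R,_=cv2.Rodrigues(s["rvec"]); K=np.array([[s["fx"],0,s["cx"]],[0,s["fy"],s["cy"]],[0,0,1]]); D=np.array([s["k1"],0,0,0,0.])
    return R,np.array(s["tvec"]),K,D
def ray(s,p):
    R,t,K,D=cam(s); u=cv2.undistortPoints(np.array([[p]],float),K,D)[0,0]
    return -R.T@t, R.T@np.array([u[0],u[1],1])
def onz(s,p,z):
    c,d=ray(s,p); return c+d*(z-c[2])/d[2]
def proj(s,P):
    R,t,K,D=cam(s); return cv2.projectPoints(np.array(P,float).reshape(-1,1,3),s["rvec"],t,K,D)[0][:,0]
def tri(s1,p1,s2,p2):
    A=[];b=[]
    for s,p in((s1,p1),(s2,p2)):
        c,d=ray(s,p); d=d/np.linalg.norm(d); M=np.eye(3)-np.outer(d,d); A.append(M);b.append(M@c)
    return np.linalg.lstsq(np.vstack(A),np.hstack(b),rcond=None)[0]
E
python3 - <<'E'
from h import *
np.set_printoptions(precision=4,suppress=True)
t=snapshot("top"); s=snapshot("side")
Z=dict(screw_a_head=.028+.026,mouth=.04,dish_floor=.004,jar=0,cup=0,hammer=0,block=0,stand=0)
for n,z in Z.items():
    for c,S in(("top",t),("side",s)):
        for d in landmark_of(n,c)[:3]:
            print(n,c,np.round(d["position"],1),round(d["score"],2),onz(S,d["position"],z))
E
```

```text
screw_a_head top [441.8 242.3] 0.57 [ 0.6185 -0.2402  0.054 ]
screw_a_head side [370.7 178.7] 0.81 [ 0.6091 -0.2296  0.054 ]
mouth top [441.7 242. ] 0.73 [ 0.6214 -0.2438  0.04  ]
mouth top [307.7 267.7] 0.64 [0.5638 0.0173 0.04  ]
mouth side [344.4 272.9] 0.62 [0.5667 0.0105 0.04  ]
mouth side [410.5 188. ] 0.43 [ 0.528  -0.2509  0.04  ]
dish_floor top [176.9 285.3] 0.86 [0.5257 0.274  0.004 ]
dish_floor top [303.7 292.4] 0.49 [0.5179 0.0241 0.004 ]
dish_floor top [222.2 189.2] 0.3 [0.7233 0.1965 0.004 ]
dish_floor side [296.6 418.1] 0.78 [0.5352 0.2689 0.004 ]
dish_floor side [408.9 209.2] 0.26 [ 0.5189 -0.2261  0.004 ]
jar top [418.7 192.7] 0.91 [ 0.7299 -0.208   0.    ]
jar top [434.  247.3] 0.45 [ 0.6163 -0.2388  0.    ]
jar side [312.  190.9] 0.84 [ 0.7312 -0.1984  0.    ]
cup top [217.6 189.3] 0.61 [0.7238 0.2066 0.    ]
cup side [216.1 337.8] 0.87 [0.7238 0.2005 0.    ]
hammer top [324.  165.2] 0.9 [ 0.7825 -0.01    0.    ]
hammer side [247.9 240.2] 0.68 [ 0.7871 -0.0152  0.    ]
block top [302.2 290.7] 0.63 [0.5213 0.0272 0.    ]
block side [366.  301.4] 0.86 [0.5171 0.0255 0.    ]
stand top [426.9 268.6] 0.71 [ 0.5723 -0.2238  0.    ]
stand side [383.1 202.6] 0.72 [ 0.5761 -0.2269  0.    ]
```

```bash
python3 - <<'E'
import cv2
a=cv2.imread("pics/top0.png")
cv2.imwrite("pics/topc.png",cv2.resize(a[220:320,400:480],None,fx=6,fy=6,interpolation=cv2.INTER_CUBIC))
cv2.imwrite("pics/topn.png",cv2.resize(a[240:345,265:345],None,fx=5,fy=5,interpolation=cv2.INTER_CUBIC))
E
```

```text
(no output)
```

View pics/topc.png

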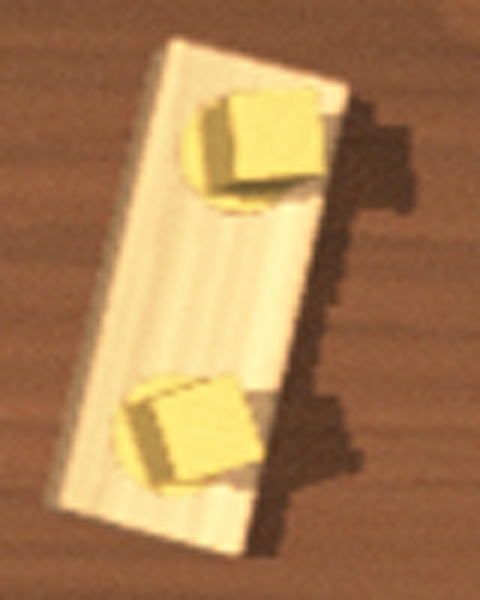

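View pics/topn.png

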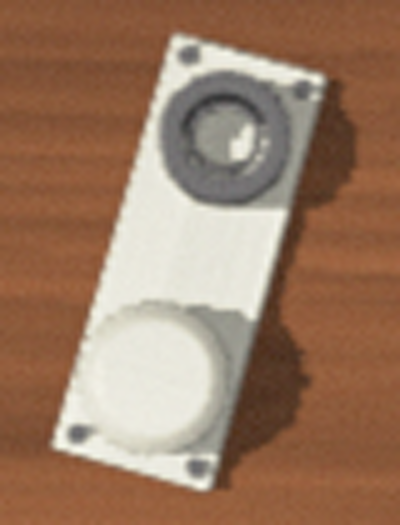

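```bash
python3 - <<'E'
import cv2
a=cv2.imread("pics/side0.png")
cv2.imwrite("pics/sidec.png",cv2.resize(a[150:230,340:440],None,fx=7,fy=7,interpolation=cv2.INTER_CUBIC))
cv2.imwrite("pics/siden.png",cv2.resize(a[255:340,310:420],None,fx=7,fy=7,interpolation=cv2.INTER_CUBIC))
E
```

```text
(no output)
```

View pics/sidec.png

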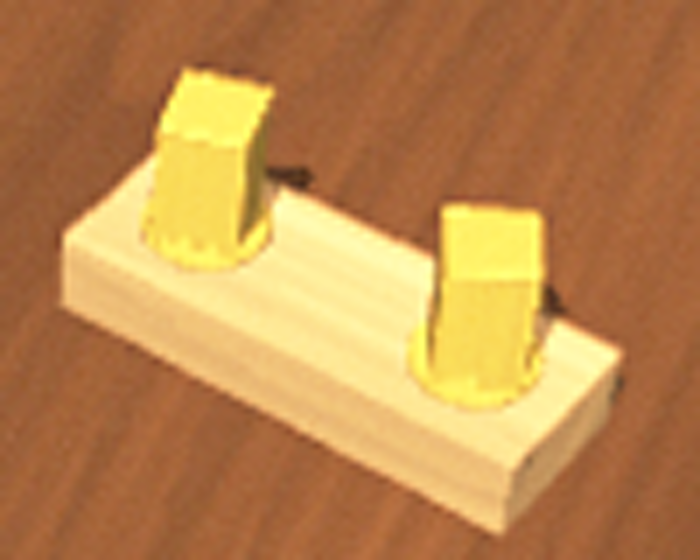

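View pics/siden.png

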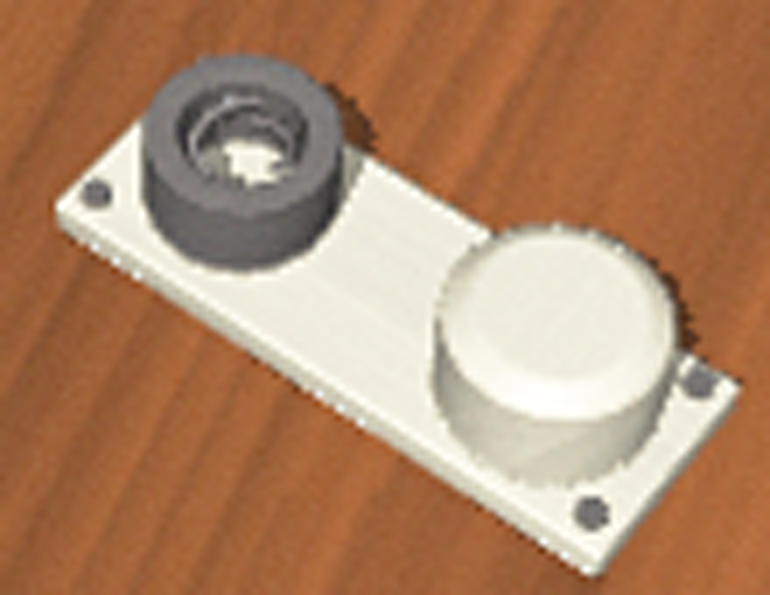

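```bash
cat > fit.py <<'E'
from h import *
from scipy.optimize import least_squares
np.set_printoptions(precision=4,suppress=True)
t=snapshot("top"); s=snapshot("side")
def px(l,o,f): return [((x+.5)/f-.5+o[0],(y+.5)/f-.5+o[1]) if x is not None else None for x,y in l]
def box(w,h,z,T,Sd,name,g,off=(0,0)):
    c=np.array([[-w,-h],[w,-h],[w,h],[-w,h]])/2+np.array(off)
    best=None
    for k in range(4):
      def f(p,cams=(0,1)):
        r=[]
        C,Sn=np.cos(p[2]),np.sin(p[2]); P=np.c_[c@np.array([[C,Sn],[-Sn,C]])+p[:2],np.full(4,z)]
        for ci in cams:
            cam_,obs=((t,T),(s,Sd))[ci]
            q=proj(cam_,P)
            for i,(a,o) in enumerate(zip(np.roll(q,k,0),obs)):
                if o is not None: r+=list(a-np.array(o))
        return np.array(r)
      for rev in (0,1):
        for y0 in (0,1.5,3,4.5):
          if rev: c=c[::-1]
          for cams in ((0,1),):
            R=least_squares(f,[g[0],g[1],y0])
            if best is None or R.cost<best[0]:
                best=(R.cost,R.x,f(R.x),least_squares(lambda p:f(p,(0,)),R.x).x,least_squares(lambda p:f(p,(1,)),R.x).x)
    for b,l in zip((best[1],best[3],best[4]),("both","top","side")): print(name,l,b[:2],"yaw",np.degrees(b[2])%360)
    print(" rms",np.sqrt(np.mean(best[2]**2)))
    return best[1]
N=(None,None)
if __name__=="__main__":
    oT=(400,220);oS=(340,150)
    box(.028,.028,.076,px([(230,92),(320,87),(324,178),(234,184)],oT,6),px([(187,72),(273,89),(240,145),(158,132)],oS,7),"far",(.62,-.24))
    box(.028,.028,.076,px([(152,405),(236,376),(264,452),(176,486)],oT,6),px([(442,205),(541,211),(539,280),(440,276)],oS,7),"near",(.53,-.23))
    box(.16,.06,.028,px([(172,40),(348,90),(240,555),(64,506)],oT,6),px([(65,237),N,(622,352),(517,470)],oS,7),"stand",(.57,-.22))
    box(.17,.064,.012,px([(178,38),(325,78),(210,490),(55,447)],(265,240),5),px([(57,205),N,(738,385),(598,565)],(310,255),7),"block",(.52,.025))
    # nut ring outline centre
    print("mouth top",onz(t,px([(226,137)],(265,240),5)[0],.04),"side",onz(s,px([(243,136)],(310,255),7)[0],.04))
E
python3 fit.py
```

```text
far both [ 0.6163 -0.2425] yaw 154.19073517335335
far top [ 0.6156 -0.2417] yaw 183.38737209932376
far side [ 0.6174 -0.2447] yaw 93.27454612106725
 rms 4.84091810171138
near both [ 0.5237 -0.2194] yaw 164.86529534965172
near top [ 0.5229 -0.2185] yaw 199.64567444538818
near side [ 0.5248 -0.2215] yaw 107.76659449545625
 rms 5.220206094354794
stand both [ 0.5698 -0.2319] yaw 166.3367659785793
stand top [ 0.5697 -0.2311] yaw 166.2614290171234
stand side [ 0.5703 -0.2342] yaw 166.1892376324858
 rms 0.48489140461353636
block both [0.5195 0.0248] yaw 165.5240366461483
block top [0.519 0.025] yaw 165.60023431229712
block side [0.52   0.0242] yaw 165.3916380114133
 rms 0.5991482224393064
mouth top [0.5652 0.0133 0.04  ] side [0.5659 0.0129 0.04  ]
```

```bash
cat > go.py <<'E'
import sys
from h import *
# usage: go.py x y z yaw  -> shift in tool axes mm and az
x,y,z,ps=map(float,sys.argv[1:5])
o=get_obs(); p=np.array(o["tool_pos"]); r,pi,yw=np.radians(o["orientation"])
cx,sx,cy,sy,cz,sz=np.cos(r),np.sin(r),np.cos(pi),np.sin(pi),np.cos(yw),np.sin(yw)
R=np.array([[cz,-sz,0],[sz,cz,0],[0,0,1]])@np.array([[cy,0,sy],[0,1,0],[-sy,0,cy]])@np.array([[1,0,0],[0,cx,-sx],[0,sx,cx]])
Rt=np.array([[np.cos(np.radians(ps)),np.sin(np.radians(ps)),0],[np.sin(np.radians(ps)),-np.cos(np.radians(ps)),0],[0,0,-1]])
d=R.T@(np.array([x,y,z])-p)*1000
a=np.degrees(cv2.Rodrigues(R.T@Rt)[0][:,0])
print("d mm",np.round(d,1),"a deg",np.round(a,1),"clock",o["clock"],"tcp",np.round(p,4),"rpy",np.round(o["orientation"],1),"F",np.round(o["force"],1),"open",round(float(o["opening"]),4),"j6",o["joint_pos"][5].round(1))
E
python3 go.py 0.6165 -0.243 0.13 -86.7
```

```text
d mm [662.4 692.7  96.6] a deg [ 0.  -0.  66.7] clock 1.1 tcp [0.2307 0.6343 0.2265] rpy [180.  -0. -20.] F [1.5 0.6 0. ] open 0.0876 j6 -16.5
```

```bash
python3 -m inch '[{"dx":331,"dy":346,"dz":48,"az":33,"fingers":52},{"dx":331,"dy":346,"dz":48,"az":33,"fingers":52},{"dx":331,"dy":346,"dz":48,"az":33,"fingers":52},{"dx":331,"dy":346,"dz":48,"az":33,"fingers":52},{"dx":331,"dy":346,"dz":48,"az":33,"fingers":52},{"dx":331,"dy":346,"dz":48,"az":33,"fingers":52},{"dx":331,"dy":346,"dz":48,"az":33,"fingers":52},{"dx":331,"dy":346,"dz":48,"az":33,"fingers":52}]'; python3 go.py 0.6165 -0.243 0.13 -86.7
```

```text
d mm [662.4 692.7  96.6] a deg [ 0.  -0.  66.7] clock 1.1 tcp [0.2307 0.6343 0.2265] rpy [180.  -0. -20.] F [1.5 0.6 0. ] open 0.0876 j6 -16.5$[0]: bad value
```

```bash
python3 -m inch '[{"ax":0,"ay":0,"az":33,"dx":331,"dy":346,"dz":48,"fingers":52},{"ax":0,"ay":0,"az":33,"dx":331,"dy":346,"dz":48,"fingers":52},{"ax":0,"ay":0,"az":33,"dx":331,"dy":346,"dz":48,"fingers":52},{"ax":0,"ay":0,"az":33,"dx":331,"dy":346,"dz":48,"fingers":52},{"ax":0,"ay":0,"az":33,"dx":331,"dy":346,"dz":48,"fingers":52},{"ax":0,"ay":0,"az":33,"dx":331,"dy":346,"dz":48,"fingers":52},{"ax":0,"ay":0,"az":33,"dx":331,"dy":346,"dz":48,"fingers":52},{"ax":0,"ay":0,"az":33,"dx":331,"dy":346,"dz":48,"fingers":52}]'; python3 go.py 0.6165 -0.243 0.13 -86.7
```

```text
clock: 2.1
tool_pos: [0.424, 0.1938, 0.1787]
orientation: [-180.0, 0.0, -53.0]
force: [-0.1, 0.9, -0.3]
opening: 0.0524
d mm [464.8 108.9  48.6] a deg [-0.   0.  33.7] clock 2.1 tcp [0.424  0.1938 0.1787] rpy [-180.    0.  -53.] F [-0.1  0.9 -0.3] open 0.0524 j6 -11.9
```

```bash
sed -i 's/o\["joint_pos"\]\[5\].round(1)/o["joint_pos"].round(1)/' go.py; python3 -m inch '[{"ax":0,"ay":0,"az":33.7,"dx":465,"dy":109,"dz":48.6,"fingers":52},{"ax":0,"ay":0,"az":33.7,"dx":465,"dy":109,"dz":48.6,"fingers":52},{"ax":0,"ay":0,"az":33.7,"dx":465,"dy":109,"dz":48.6,"fingers":52},{"ax":0,"ay":0,"az":33.7,"dx":465,"dy":109,"dz":48.6,"fingers":52},{"ax":0,"ay":0,"az":33.7,"dx":465,"dy":109,"dz":48.6,"fingers":52},{"ax":0,"ay":0,"az":33.7,"dx":465,"dy":109,"dz":48.6,"fingers":52},{"ax":0,"ay":0,"az":33.7,"dx":465,"dy":109,"dz":48.6,"fingers":52},{"ax":0,"ay":0,"az":33.7,"dx":465,"dy":109,"dz":48.6,"fingers":52}]'; python3 go.py 0.6165 -0.243 0.042 -86.7
```

```text
clock: 3.1
tool_pos: [0.617, -0.2436, 0.1293]
orientation: [180.0, -0.0, -86.8]
force: [0.6, 0.2, -1.3]
opening: 0.0523
d mm [-0.6  0.4 87.3] a deg [ 0.  -0.  -0.1] clock 3.1 tcp [ 0.617  -0.2436  0.1293] rpy [180.   -0.  -86.8] F [ 0.6  0.2 -1.3] open 0.0523 j6 [ -4.7  23.5  -8.1   0.  -58.4   8. ]
```

```bash
python3 -m inch '[{"ax":0,"ay":0,"az":0,"dx":-0.5,"dy":0.4,"dz":50,"fingers":52},{"ax":0,"ay":0,"az":0,"dx":-0.5,"dy":0.4,"dz":87,"fingers":52},{"ax":0,"ay":0,"az":0,"dx":-0.5,"dy":0.4,"dz":87,"fingers":52},{"ax":0,"ay":0,"az":0,"dx":-0.5,"dy":0.4,"dz":87,"fingers":20},{"ax":0,"ay":0,"az":0,"dx":-0.5,"dy":0.4,"dz":87,"fingers":20},{"ax":0,"ay":0,"az":0,"dx":-0.5,"dy":0.4,"dz":87,"fingers":20},{"ax":0,"ay":0,"az":0,"dx":-0.5,"dy":0.4,"dz":87,"fingers":20}]'; python3 go.py 0.6165 -0.243 0.12 -86.7
```

```text
clock: 3.98
tool_pos: [0.6171, -0.2404, 0.0447]
orientation: [-179.8, -0.0, -86.7]
force: [0.0, 1.5, 6.0]
opening: 0.0279
d mm [  2.6   0.5 -75.3] a deg [-0.2 -0.   0. ] clock 3.975 tcp [ 0.6171 -0.2404  0.0447] rpy [-179.8   -0.   -86.7] F [0.  1.5 6. ] open 0.0279 j6 [ -4.4  28.2 -13.1   0.  -48.5   7.8]
```

```bash
python3 - <<'E'
from h import *
np.set_printoptions(precision=4,suppress=True)
for c in ("top","side"):
    s=snapshot(c); o=get_obs(); print(o["tool_pos"],o["force"],o["moment"],o["orientation"],o["qvel"])
    cv2.imwrite(f"pics/{c}1.png",s["image"][:,:,::-1])
a=cv2.imread("pics/side1.png");cv2.imwrite("pics/sidec1.png",cv2.resize(a[100:260,300:460],None,fx=3.7,fy=3.7,interpolation=cv2.INTER_CUBIC))
E
```

```text
[ 0.6172 -0.2404  0.0447] [0.2758 1.0128 7.1133] [ 0.7185  0.1357 -0.0823] [-179.8461   -0.0399  -86.6511] [0.0889 0.0562 0.0837 0.0966 0.0172 0.0225]
[ 0.6171 -0.2404  0.0447] [-1.138   2.0102  6.0532] [ 0.6911  0.1425 -0.0343] [-179.8486   -0.0387  -86.6534] [ 0.034   0.06   -0.0852  0.0234 -0.0908  0.0153]
```

View pics/sidec1.png

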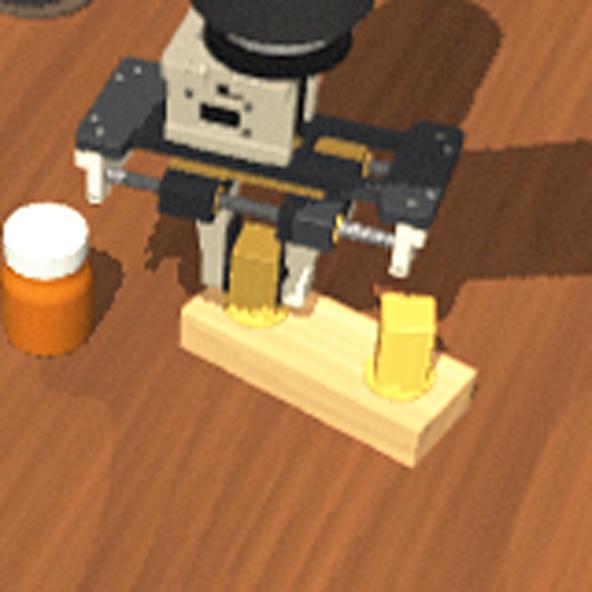

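```bash
python3 -m inch '[{"ax":0,"ay":0,"az":0,"dx":0,"dy":0,"dz":-20,"fingers":20},{"ax":0,"ay":0,"az":0,"dx":0,"dy":0,"dz":-50,"fingers":20},{"ax":0,"ay":0,"az":0,"dx":0,"dy":0,"dz":-75,"fingers":20},{"ax":0,"ay":0,"az":0,"dx":0,"dy":0,"dz":-75,"fingers":20},{"ax":0,"ay":0,"az":0,"dx":0,"dy":0,"dz":-75,"fingers":20}]'; python3 - <<'E'
from h import *
np.set_printoptions(precision=4,suppress=True)
for c in ("top","side"):
    s=snapshot(c); o=get_obs(); print(o["tool_pos"],o["force"],o["moment"],o["orientation"],o["opening"])
    cv2.imwrite(f"pics/{c}2.png",s["image"][:,:,::-1])
a=cv2.imread("pics/side2.png");cv2.imwrite("pics/sidec2.png",cv2.resize(a[60:260,300:500],None,fx=3,fy=3,interpolation=cv2.INTER_CUBIC))
E
```

```text
clock: 4.7
tool_pos: [0.615, -0.24, 0.1165]
orientation: [179.9, 0.1, -86.7]
force: [-0.0, -0.9, -4.0]
opening: 0.028
[ 0.6148 -0.2401  0.1162] [ 0.5333 -0.4327 -4.0206] [ 0.1072 -0.0225  0.004 ] [179.8571   0.0556 -86.7065] 0.027977201016351393
[ 0.6149 -0.2401  0.1162] [-0.0525  0.0257 -4.1442] [ 0.1088 -0.032   0.0291] [179.8449   0.0485 -86.702 ] 0.02838385071199914
```

View pics/sidec2.png

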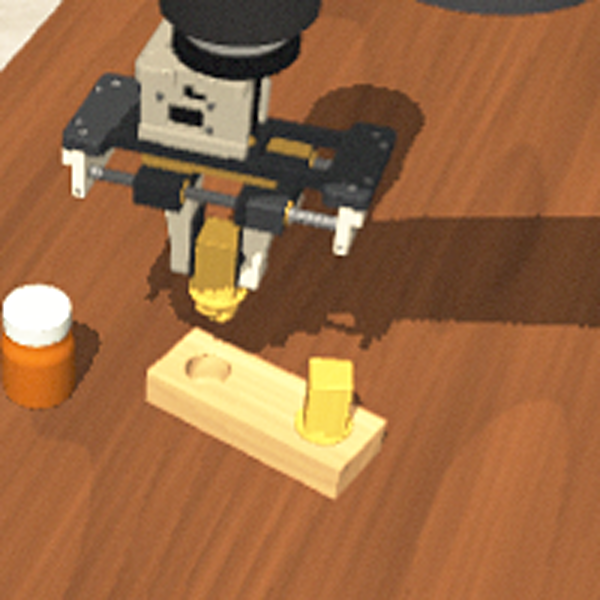

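View pics/top2.png

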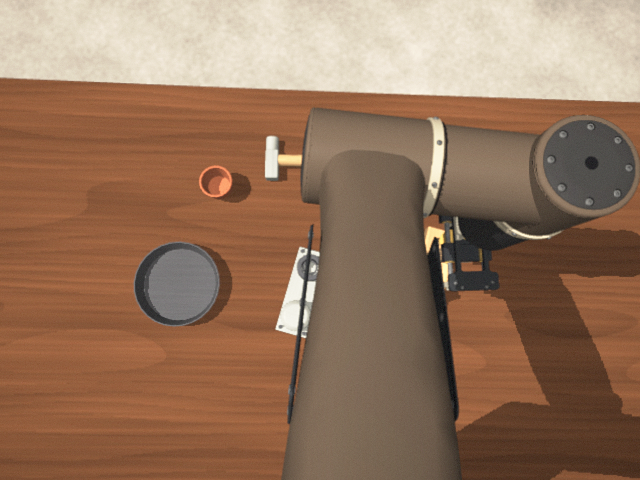

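```bash
python3 - <<'E'
import cv2
a=cv2.imread("pics/side2.png");cv2.imwrite("pics/sidec2b.png",cv2.resize(a[115:175,340:400],None,fx=10,fy=10,interpolation=cv2.INTER_CUBIC))
E
```

```text
(no output)
```

View pics/sidec2b.png

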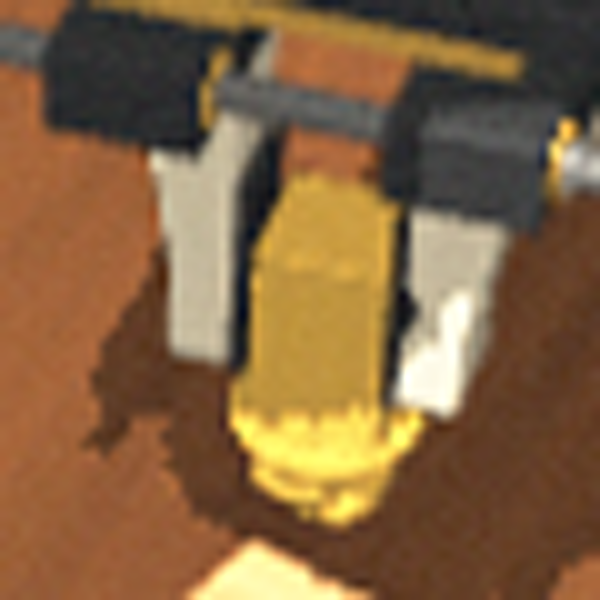

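```bash
cat > ov.py <<'E'
from h import *
# overlay model: image side file, head centre, yaw
def model(c,yaw):
    C,S=np.cos(np.radians(yaw)),np.sin(np.radians(yaw)); segs=[]
    q=[(14,14),(14,-14),(-14,-14),(-14,14)]
    q=[(x*C-y*S,x*S+y*C) for x,y in q]
    for z in (22,-22): segs.append([(*p,z) for p in q+q[:1]])
    for p in q: segs.append([(*p,22),(*p,-22)])
    th=np.linspace(0,2*np.pi,40)
    for r,z in((20,-22),(20,-26),(6,-48)): segs.append([(r*np.cos(a),r*np.sin(a),z) for a in th])
    return [np.array(s)/1000+np.array(c) for s in segs]
def overlay(s,img,c,yaw,f,o,sz,col=(255,0,0)):
    x0,y0=o; im=cv2.resize(img[y0:y0+sz,x0:x0+sz],None,fx=f,fy=f,interpolation=cv2.INTER_CUBIC) if f else img
    for sg in model(c,yaw):
        p=(proj(s,sg)-np.array(o)+.5)*f-.5
        cv2.polylines(im,[np.round(p).astype(int)],False,col,1,cv2.LINE_AA)
    return im
E
python3 - <<'E'
from ov import *
s=snapshot("side"); img=cv2.imread("pics/side2.png")
ps=np.radians(-86.7); tx=np.array([np.cos(ps),np.sin(ps),0])
T=np.array([.6149,-.2401,.1162+.0093])
A=[overlay(s,img,T+tx*d,-86.7,8,(340,110),60) for d in(0,.0026)]
cv2.imwrite("pics/ov2.png",np.hstack(A)[:, :800] if 0 else cv2.resize(np.hstack(A),(800,400)))
# vectors: pixel per mm
for d in (0,.002,.004): print(d,proj(s,T+tx*d), onz(s,proj(s,T)[0],T[2]))
E
```

```text
0 [[372.08624081 147.61549213]] [ 0.6149 -0.2401  0.1255]
0.002 [[372.38994251 147.02419469]] [ 0.6149 -0.2401  0.1255]
0.004 [[372.69291286 146.43432279]] [ 0.6149 -0.2401  0.1255]
```

View pics/ov2.png

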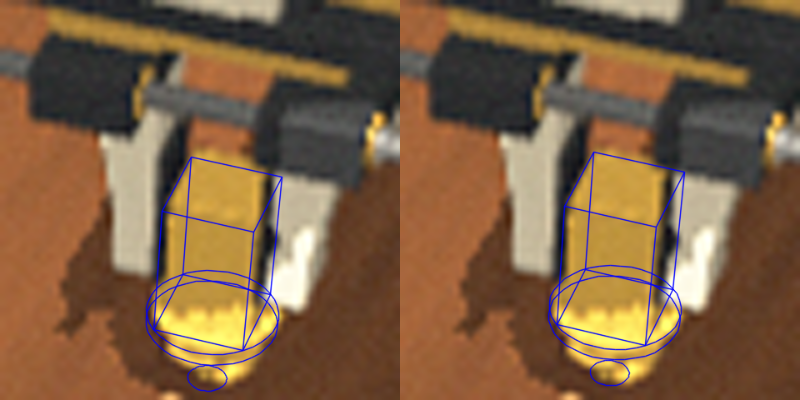

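```bash
python3 - <<'E'
from ov import *
s=snapshot("side"); img=cv2.imread("pics/side2.png")
cl=cv2.createCLAHE(4,(8,8)); lab=cv2.cvtColor(img,cv2.COLOR_BGR2LAB); lab[...,0]=cl.apply(lab[...,0]); b=cv2.cvtColor(lab,cv2.COLOR_LAB2BGR)
T=np.array([.6149,-.2401,.1162+.0093])
A=[cv2.resize(b[120:170,345:395],None,fx=8,fy=8,interpolation=cv2.INTER_CUBIC),overlay(s,b,T+np.array([.003,0.,0]),-74,8,(345,120),50)]
cv2.imwrite("pics/ov3.png",np.hstack(A))
# rail slope
for h in (.05,.07,.09):
    P=T+np.array([0,0,h]); j=np.array([-.998,-.058,0])*.05
    a=proj(s,[P-j,P+j]); print(h,a.round(1).tolist(),(a[1]-a[0])[1]/(a[1]-a[0])[0])
E
```

```text
0.05 [[349.1, 121.4], [399.1, 132.2]] 0.21567410042198398
0.07 [[349.4, 112.6], [400.3, 123.3]] 0.21084958785185462
0.09 [[349.7, 103.5], [401.5, 114.1]] 0.20587353494549948
```

View pics/ov3.png

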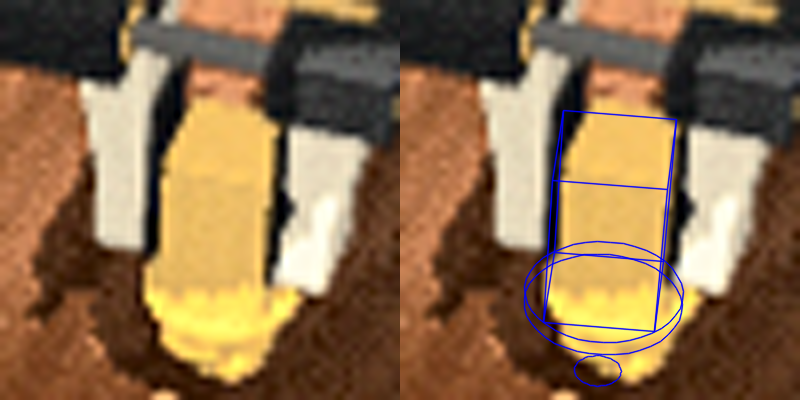

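```bash
python3 go.py 0.566 0.0128 0.13 -86.7; python3 - <<'E'
from h import *
for n in("side","top"):
    s=snapshot(n); R,t,K,D=cam(s); print(n,(-R.T@t).round(3))
E
```

```text
d mm [-255.5   34.6  -13.2] a deg [0.1 0.  0. ] clock 4.9 tcp [ 0.6153 -0.2403  0.1165] rpy [179.9   0.  -86.7] F [-0.  -0.1 -3.9] open 0.0282 j6 [ -4.5  24.   -9.2  -0.  -57.    7.8]
side [0.368 0.522 0.751]
top [0.473 0.01  0.973]
```

```bash
python3 -m inch '[{"ax":0,"ay":0,"az":0,"dx":-40,"dy":5,"dz":-13,"fingers":20},{"ax":0,"ay":0,"az":0,"dx":-95,"dy":13,"dz":-13,"fingers":20},{"ax":0,"ay":0,"az":0,"dx":-150,"dy":21,"dz":-13,"fingers":20},{"ax":0,"ay":0,"az":0,"dx":-205,"dy":28,"dz":-13,"fingers":20},{"ax":0,"ay":0,"az":0,"dx":-245,"dy":33,"dz":-13,"fingers":20},{"ax":0,"ay":0,"az":0,"dx":-255.5,"dy":34.6,"dz":-13,"fingers":20},{"ax":0,"ay":0,"az":0,"dx":-255.5,"dy":34.6,"dz":-13,"fingers":20},{"ax":0,"ay":0,"az":0,"dx":-255.5,"dy":34.6,"dz":-13,"fingers":20}]'; python3 - <<'E'
from ov import *
np.set_printoptions(precision=4,suppress=True)
for c in ("top","side"):
    s=snapshot(c); o=get_obs(); print(o["tool_pos"],o["force"],o["moment"],o["orientation"],o["opening"])
    cv2.imwrite(f"pics/{c}3.png",s["image"][:,:,::-1])
img=cv2.imread("pics/side3.png")
T=o["tool_pos"]+np.array([0,0,.0093])
x0,y0=proj(s,T)[0].astype(int)-35
A=[cv2.resize(img[y0:y0+80,x0:x0+80],None,fx=5,fy=5,interpolation=cv2.INTER_CUBIC),overlay(s,img,T,-86.7,5,(x0,y0),80)]
cv2.imwrite("pics/ov4.png",np.hstack(A)); print(x0,y0)
E
```

```text
clock: 6.0
tool_pos: [0.5668, 0.012, 0.1308]
orientation: [180.0, -0.0, -86.7]
force: [-0.3, -0.9, -4.7]
opening: 0.0282
[0.5667 0.0118 0.1308] [ 0.5162 -1.0152 -3.9636] [ 0.0501 -0.0516 -0.0354] [179.9808  -0.0103 -86.748 ] 0.027943534560231718
[0.5668 0.0117 0.1308] [ 0.5591  0.111  -3.7805] [ 0.0488 -0.0469  0.0597] [179.9852  -0.0095 -86.7609] 0.02792209710907922
310 201
```

View pics/ov4.png

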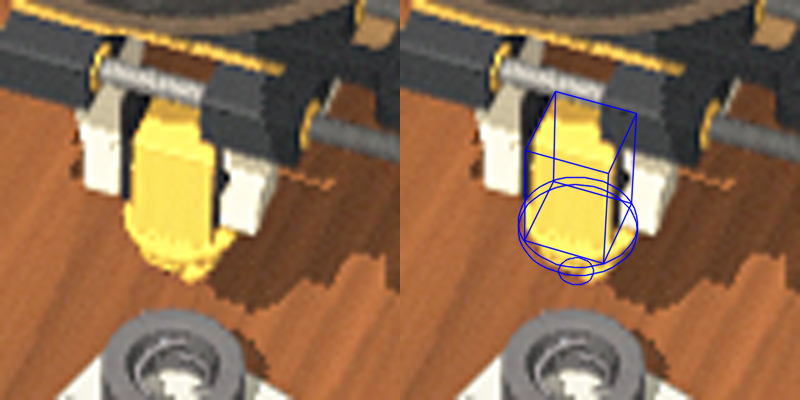

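View pics/top3.png

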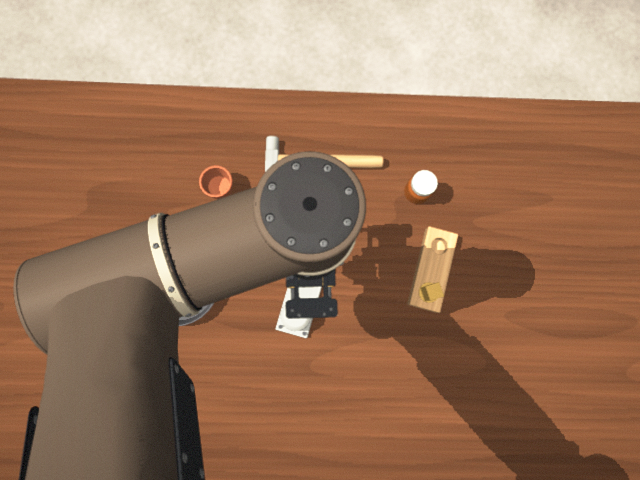

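```bash
python3 - <<'E'
from ov import *
img=cv2.imread("pics/side3.png")
cv2.imwrite("pics/z4.png",cv2.resize(img[215:290,325:385],None,fx=10,fy=8,interpolation=cv2.INTER_NEAREST)[:600])
E
```

```text
(no output)
```

View pics/z4.png

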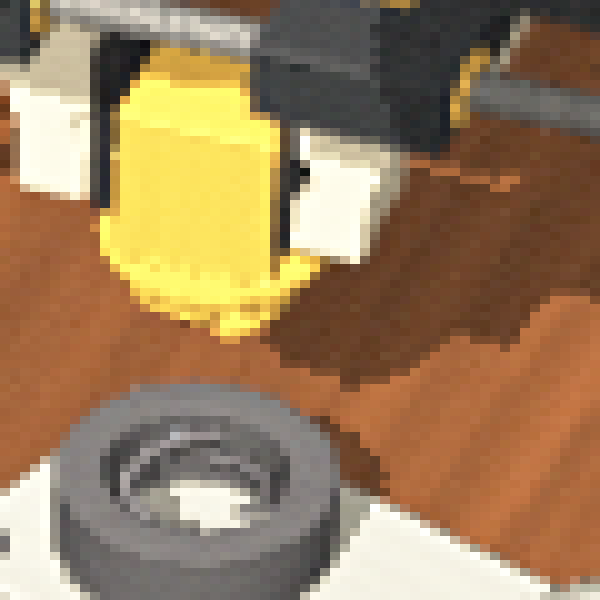

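```bash
python3 - <<'E'
from ov import *
s=snapshot("side"); T=np.array([.5668,.0118,.1308])
ps=np.radians(-86.75); tx=np.array([np.cos(ps),np.sin(ps),0]);ty=np.array([np.sin(ps),-np.cos(ps),0])
for a in(-.0095,.0095):
  for b in(-.035,-.014,.014,.035):
    p=proj(s,T+tx*a+ty*b)[0]; print("tx",a,"ty",b,"px",p.round(1),"zoom",((p-np.array([325,215])+.5)*[10,8]).round(0))
b=proj(s,T+[0,0,.0093])[0]
for n,d in(("tx+4mm",tx*.004),("ty+4",ty*.004),("z+4",np.array([0,0,.004]))): print(n,(proj(s,T+[0,0,.0093]+d)[0]-b).round(2))
print(s.get("x"),get_obs()["clock"])
E
```

```text
tx -0.0095 ty -0.035 px [323.5 238.3] zoom [-10. 190.]
tx -0.0095 ty -0.014 px [335.3 241.6] zoom [108. 217.]
tx -0.0095 ty 0.014 px [351.4 246.2] zoom [269. 254.]
tx -0.0095 ty 0.035 px [363.6 249.7] zoom [391. 282.]
tx 0.0095 ty -0.035 px [327.6 230.4] zoom [ 31. 127.]
tx 0.0095 ty -0.014 px [339.3 233.7] zoom [148. 153.]
tx 0.0095 ty 0.014 px [355.1 238.1] zoom [306. 189.]
tx 0.0095 ty 0.035 px [367.2 241.5] zoom [427. 216.]
tx+4mm [ 0.81 -1.69]
ty+4 [2.3  0.64]
z+4 [ 0.06 -1.63]
None 6.15
```

```bash
python3 -m inch '[{"ax":0,"ay":0,"az":0,"dx":0,"dy":0,"dz":30,"fingers":20},{"ax":0,"ay":0,"az":0,"dx":0,"dy":0,"dz":46,"fingers":20},{"ax":0,"ay":0,"az":0,"dx":0,"dy":0,"dz":50,"fingers":20},{"ax":0,"ay":0,"az":0,"dx":0,"dy":0,"dz":50,"fingers":20}]'; python3 - <<'E'
from ov import *
np.set_printoptions(precision=4,suppress=True)
s=snapshot("side"); o=get_obs(); print(o["tool_pos"],o["force"],o["moment"],o["orientation"])
img=np.ascontiguousarray(s["image"][:,:,::-1]); cv2.imwrite("pics/side5.png",img)
cv2.imwrite("pics/z5.png",cv2.resize(img[230:310,310:390],None,fx=7,fy=7,interpolation=cv2.INTER_NEAREST))
E
```

```text
clock: 6.65
tool_pos: [0.5669, 0.0125, 0.0811]
orientation: [180.0, -0.0, -86.7]
force: [0.9, -0.5, -4.8]
opening: 0.0277
[0.5673 0.0127 0.0815] [-0.7566  0.5269 -3.579 ] [ 0.136  -0.055   0.0259] [-179.9556   -0.0038  -86.6795]
```

View pics/z5.png

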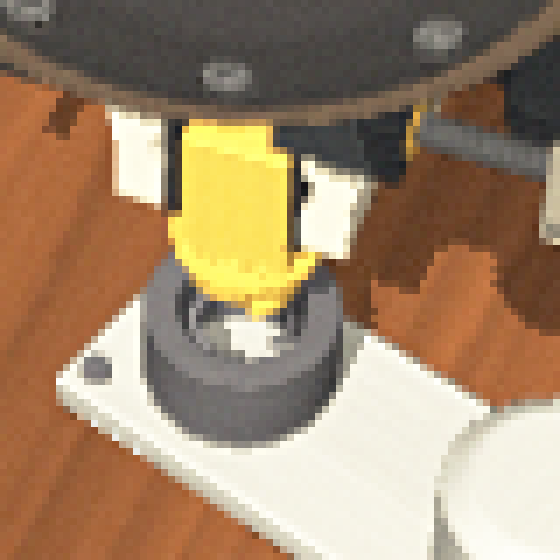

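```bash
python3 - <<'E'
from ov import *
s=snapshot("side"); img=cv2.imread("pics/side5.png")
A=[overlay(s,img,np.array([.566,.0128,.0813+.0093])+d,-86.7,5,(310,230),80) for d in(np.zeros(3),np.array([0,-.003,0]))]
th=np.linspace(0,6.3,60)
for im in A:
  for r in(.026,.0165):
    p=(proj(s,np.c_[.566+r*np.cos(th),.0128+r*np.sin(th),0*th+.04])-[310,230]+.5)*5
    cv2.polylines(im,[p.astype(int)],False,(0,0,255),1)
cv2.imwrite("pics/ov5.png",np.hstack(A))
E
```

```text
(no output)
```

View pics/ov5.png

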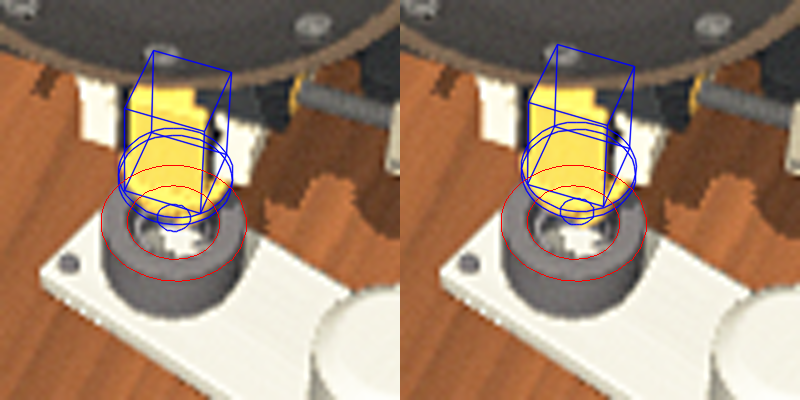

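```bash
python3 -m inch '[{"ax":0,"ay":0,"az":0,"dx":-1,"dy":0,"dz":5,"fingers":20},{"ax":0,"ay":0,"az":0,"dx":-1,"dy":0,"dz":9,"fingers":20},{"ax":0,"ay":0,"az":0,"dx":-1,"dy":0,"dz":11,"fingers":20},{"ax":0,"ay":0,"az":0,"dx":-1,"dy":0,"dz":11,"fingers":20}]';python3 go.py .566 .0128 .06 -86.7
```

```text
clock: 7.25
tool_pos: [0.5666, 0.0139, 0.0698]
orientation: [180.0, 0.0, -86.7]
force: [0.4, 1.1, -4.2]
opening: 0.0282
d mm [1.1 0.7 9.8] a deg [0. 0. 0.] clock 7.25 tcp [0.5666 0.0139 0.0698] rpy [180.    0.  -86.7] F [ 0.4  1.1 -4.2] open 0.0282 j6 [ 21.2  19.1 -24.4  -0.  -46.5 -17.8]
```

```bash
python3 -m inch '[{"ax":0,"ay":0,"az":0,"dx":0,"dy":0,"dz":1.5,"fingers":20},{"ax":0,"ay":0,"az":0,"dx":0,"dy":0,"dz":3,"fingers":20},{"ax":0,"ay":0,"az":0,"dx":0,"dy":0,"dz":3,"fingers":20}]';python3 go.py .566 .0128 .06 -86.7
```

```text
clock: 7.62
tool_pos: [0.5672, 0.0141, 0.0685]
orientation: [-179.9, 0.0, -86.6]
force: [-5.2, 3.8, 10.4]
opening: 0.0278
d mm [1.2 1.2 8.5] a deg [-0.1  0.   0.1] clock 7.625 tcp [0.5672 0.0141 0.0685] rpy [-179.9    0.   -86.6] F [-5.2  3.8 10.4] open 0.0278 j6 [ 21.2  19.2 -24.5   0.  -46.2 -17.8]
```

```bash
python3 -m inch '[{"ax":0,"ay":0,"az":0,"dx":-1,"dy":1,"dz":0,"fingers":20},{"ax":0,"ay":0,"az":10,"dx":-1,"dy":1,"dz":0,"fingers":20},{"ax":0,"ay":0,"az":20,"dx":-1,"dy":1,"dz":0,"fingers":20},{"ax":0,"ay":0,"az":30,"dx":-1,"dy":1,"dz":0,"fingers":20},{"ax":0,"ay":0,"az":40,"dx":-1,"dy":1,"dz":0,"fingers":20},{"ax":0,"ay":0,"az":40,"dx":-1,"dy":1,"dz":0,"fingers":20}]';python3 go.py .566 .0128 .06 -86.7
```

```text
clock: 8.38
tool_pos: [0.5671, 0.0146, 0.068]
orientation: [-179.9, 0.1, -126.6]
force: [2.8, -2.2, 2.9]
opening: 0.0282
d mm [ 2.1 -0.2  8. ] a deg [ -0.2   0.  -39.9] clock 8.375 tcp [0.5671 0.0146 0.068 ] rpy [-1.799e+02  1.000e-01 -1.266e+02] F [ 2.8 -2.2  2.9] open 0.0282 j6 [ 21.3  19.2 -24.6   0.1 -46.  -57.9]
```

```bash
python3 -m inch '[{"ax":0,"ay":0,"az":0,"dx":0,"dy":0,"dz":2,"fingers":20},{"ax":0,"ay":0,"az":10,"dx":0,"dy":0,"dz":2,"fingers":20},{"ax":0,"ay":0,"az":20,"dx":0,"dy":0,"dz":2,"fingers":20}]';python3 go.py .566 .0128 .06 -86.7;  python3 -m inch '[{"ax":0,"ay":0,"az":10,"dx":0,"dy":0,"dz":0,"fingers":20},{"ax":0,"ay":0,"az":20,"dx":0,"dy":0,"dz":0,"fingers":20},{"ax":0,"ay":0,"az":30,"dx":0,"dy":0,"dz":0,"fingers":20}]';python3 go.py .566 .0128 .06 -86.7
```

```text
clock: 8.75
tool_pos: [0.5691, 0.0144, 0.068]
orientation: [-179.8, 0.3, -146.6]
force: [3.7, -4.6, 14.0]
opening: 0.0281
d mm [3.5 0.4 8. ] a deg [ -0.4   0.2 -59.9] clock 8.75 tcp [0.5691 0.0144 0.068 ] rpy [-179.8    0.3 -146.6] F [ 3.7 -4.6 14. ] open 0.0281 j6 [ 21.3  19.3 -24.6   0.2 -45.8 -78. ]
clock: 9.12
tool_pos: [0.5687, 0.013, 0.0688]
orientation: [-179.8, 0.3, -176.6]
force: [2.1, -15.0, 22.1]
opening: 0.0286
d mm [ 2.7 -0.   8.8] a deg [ -0.4   0.1 -89.9] clock 9.125 tcp [0.5687 0.013  0.0688] rpy [-179.8    0.3 -176.6] F [  2.1 -15.   22.1] open 0.0286 j6 [  21.2   19.2  -24.6    0.4  -45.9 -108. ]
```

```bash
python3 -m inch '[{"ax":0,"ay":0,"az":0,"dx":0,"dy":-1.2,"dz":0,"fingers":20},{"ax":0,"ay":0,"az":-10,"dx":0,"dy":-1.2,"dz":0,"fingers":20},{"ax":0,"ay":0,"az":-20,"dx":0,"dy":-1.2,"dz":0,"fingers":20},{"ax":0,"ay":0,"az":-30,"dx":0,"dy":-1.2,"dz":0,"fingers":20}]';python3 go.py .566 .0128 .06 -86.7;  python3 -m inch '[{"ax":0,"ay":0,"az":-10,"dx":0,"dy":0,"dz":0,"fingers":20},{"ax":0,"ay":0,"az":-20,"dx":0,"dy":0,"dz":0,"fingers":20},{"ax":0,"ay":0,"az":-30,"dx":0,"dy":0,"dz":0,"fingers":20}]';python3 go.py .566 .0128 .06 -86.7;python3 -m inch '[{"ax":0,"ay":0,"az":-10,"dx":0,"dy":0,"dz":0,"fingers":20},{"ax":0,"ay":0,"az":-20,"dx":0,"dy":0,"dz":0,"fingers":20},{"ax":0,"ay":0,"az":-30,"dx":0,"dy":0,"dz":0,"fingers":20}]';python3 go.py .566 .0128 .06 -86.7
```

```text
clock: 9.62
tool_pos: [0.5689, 0.0155, 0.0684]
orientation: [-179.9, 0.5, -146.1]
force: [-3.6, 14.2, 21.2]
opening: 0.028
d mm [ 4.  -0.6  8.3] a deg [ -0.3   0.4 -59.4] clock 9.625 tcp [0.5689 0.0155 0.0684] rpy [-179.9    0.5 -146.1] F [-3.6 14.2 21.2] open 0.028 j6 [ 21.2  19.2 -24.5  -0.  -45.8 -77.3]
clock: 10.0
tool_pos: [0.5672, 0.0146, 0.0668]
orientation: [-179.8, 0.2, -116.1]
force: [2.0, 5.8, 4.5]
opening: 0.0277
d mm [2.2 0.3 6.8] a deg [ -0.2   0.1 -29.4] clock 10.0 tcp [0.5672 0.0146 0.0668] rpy [-179.8    0.2 -116.1] F [2.  5.8 4.5] open 0.0277 j6 [ 21.2  19.3 -24.7  -0.  -45.8 -47.3]
clock: 10.38
tool_pos: [0.5672, 0.0153, 0.0675]
orientation: [-179.8, 0.1, -86.1]
force: [-7.2, 10.4, 21.7]
opening: 0.0279
d mm [2.4 1.4 7.5] a deg [-0.2  0.1  0.6] clock 10.375 tcp [0.5672 0.0153 0.0675] rpy [-1.798e+02  1.000e-01 -8.610e+01] F [-7.2 10.4 21.7] open 0.0279 j6 [ 21.3  19.2 -24.6  -0.1 -45.9 -17.3]
```

```bash
python3 -m inch '[{"ax":0,"ay":0,"az":-10,"dx":0,"dy":0,"dz":0,"fingers":20},{"ax":0,"ay":0,"az":-20,"dx":0,"dy":0,"dz":0,"fingers":20},{"ax":0,"ay":0,"az":-30,"dx":0,"dy":0,"dz":0,"fingers":20}]';python3 go.py .566 .0128 .06 -86.7;python3 -m inch '[{"ax":0,"ay":0,"az":-10,"dx":0,"dy":0,"dz":0,"fingers":20},{"ax":0,"ay":0,"az":-20,"dx":0,"dy":0,"dz":0,"fingers":20},{"ax":0,"ay":0,"az":-30,"dx":0,"dy":0,"dz":0,"fingers":20}]';python3 go.py .566 .0128 .06 -86.7; python3 - <<'E'
from ov import *
np.set_printoptions(precision=4,suppress=True)
s=snapshot("side"); img=np.ascontiguousarray(s["image"][:,:,::-1]); cv2.imwrite("pics/side6.png",img)
cv2.imwrite("pics/z6.png",cv2.resize(img[230:310,310:390],None,fx=7,fy=7,interpolation=cv2.INTER_NEAREST))
E
```

```text
clock: 10.75
tool_pos: [0.5661, 0.0142, 0.0688]
orientation: [-179.9, -0.0, -56.0]
force: [-12.6, 6.3, 35.6]
opening: 0.0278
d mm [1.1 0.9 8.8] a deg [-0.1 -0.  30.7] clock 10.75 tcp [0.5661 0.0142 0.0688] rpy [-179.9   -0.   -56. ] F [-12.6   6.3  35.6] open 0.0278 j6 [ 21.2  19.1 -24.6   0.  -46.1  12.7]
clock: 11.12
tool_pos: [0.5657, 0.0132, 0.0679]
orientation: [-180.0, -0.1, -26.1]
force: [-8.7, 0.9, 23.7]
opening: 0.0276
d mm [0.4 0.3 7.9] a deg [-0.1 -0.  60.6] clock 11.125 tcp [0.5657 0.0132 0.0679] rpy [-1.80e+02 -1.00e-01 -2.61e+01] F [-8.7  0.9 23.7] open 0.0276 j6 [ 21.2  19.2 -24.7   0.  -46.1  42.7]
```

View pics/z6.png

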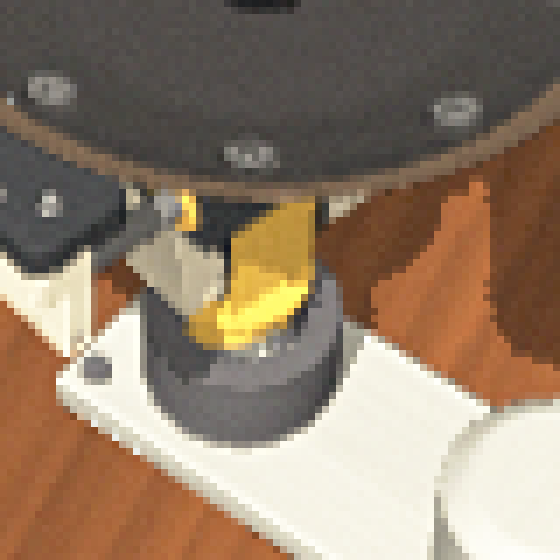

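```bash
python3 -m inch '[{"ax":0,"ay":0,"az":0,"dx":0,"dy":0,"dz":-8,"fingers":20},{"ax":0,"ay":0,"az":0,"dx":0,"dy":0,"dz":-30,"fingers":20},{"ax":0,"ay":0,"az":0,"dx":0,"dy":0,"dz":-60,"fingers":20},{"ax":0,"ay":0,"az":0,"dx":0,"dy":0,"dz":-60,"fingers":20}]';python3 go.py .529 .272 .125 -26; python3 - <<'E'
from ov import *
s=snapshot("side"); o=get_obs(); img=np.ascontiguousarray(s["image"][:,:,::-1]); cv2.imwrite("pics/side7.png",img)
x0,y0=(proj(s,o["tool_pos"])[0]-40).astype(int)
cv2.imwrite("pics/z7.png",cv2.resize(img[y0:y0+90,x0:x0+90],None,fx=6,fy=6,interpolation=cv2.INTER_NEAREST))
E
```

```text
clock: 11.68
tool_pos: [0.5665, 0.0136, 0.1266]
orientation: [-179.9, -0.1, -26.6]
force: [0.7, 0.7, -3.9]
opening: 0.0274
d mm [-149.1 -214.3    1.7] a deg [-0.1 -0.1 -0.6] clock 11.675 tcp [0.5665 0.0136 0.1266] rpy [-1.799e+02 -1.000e-01 -2.660e+01] F [ 0.7  0.7 -3.9] open 0.0274 j6 [ 21.2  15.3 -21.    0.  -53.5  42.3]
```

View pics/z7.png

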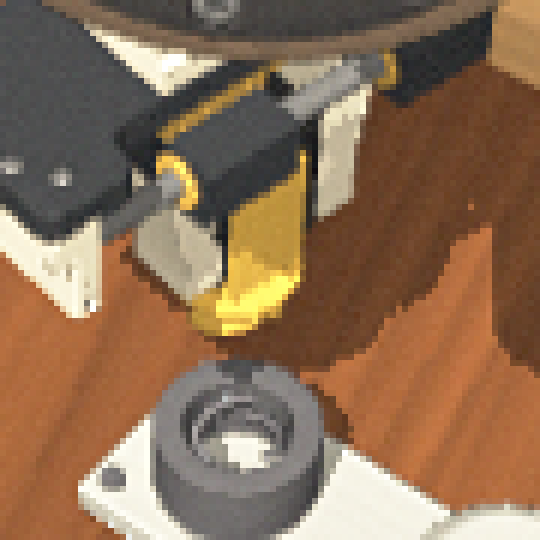

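```bash
python3 -m inch '[{"ax":0,"ay":0,"az":0,"dx":0,"dy":0,"dz":40,"fingers":20},{"ax":0,"ay":0,"az":0,"dx":0,"dy":0,"dz":54,"fingers":20},{"ax":0,"ay":0,"az":0,"dx":0,"dy":0,"dz":54,"fingers":20}]';python3 go.py .566 .0128 .06 -86.7; python3 -m inch '[{"ax":0,"ay":0,"az":0,"dx":0,"dy":0,"dz":2,"fingers":20},{"ax":0,"ay":0,"az":0,"dx":0,"dy":0,"dz":2,"fingers":20}]';python3 go.py .566 .0128 .06 -86.7;python3 -m inch '[{"ax":0,"ay":0,"az":0,"dx":0,"dy":0,"dz":2,"fingers":20},{"ax":0,"ay":0,"az":0,"dx":0,"dy":0,"dz":2,"fingers":20}]';python3 go.py .566 .0128 .06 -86.7;
```

```text
clock: 12.1
tool_pos: [0.5644, 0.0129, 0.0694]
orientation: [179.8, 0.1, -26.6]
force: [-0.1, 0.3, -4.5]
opening: 0.0277
d mm [ 1.5 -0.7  9.4] a deg [ 0.2  0.  60.1] clock 12.1 tcp [0.5644 0.0129 0.0694] rpy [ 1.798e+02  1.000e-01 -2.660e+01] F [-0.1  0.3 -4.5] open 0.0277 j6 [ 21.2  19.1 -24.5   0.  -46.6  42.2]
clock: 12.35
tool_pos: [0.5655, 0.0133, 0.0689]
orientation: [180.0, 0.0, -26.7]
force: [-1.0, 0.0, -3.0]
opening: 0.0277
d mm [0.7 0.2 8.9] a deg [ 0.  0. 60.] clock 12.35 tcp [0.5655 0.0133 0.0689] rpy [180.    0.  -26.7] F [-1.  0. -3.] open 0.0277 j6 [ 21.2  19.1 -24.6  -0.  -46.3  42.2]
clock: 12.6
tool_pos: [0.5659, 0.0133, 0.0681]
orientation: [-180.0, -0.0, -26.7]
force: [-3.3, 0.6, 6.8]
opening: 0.0283
d mm [0.3 0.4 8.1] a deg [-0. -0. 60.] clock 12.6 tcp [0.5659 0.0133 0.0681] rpy [-180.    -0.   -26.7] F [-3.3  0.6  6.8] open 0.0283 j6 [ 21.2  19.2 -24.6   0.  -46.1  42.1]
```

```bash
python3 -m inch '[{"ax":0,"ay":0,"az":0,"dx":0,"dy":0,"dz":-20,"fingers":20},{"ax":0,"ay":0,"az":0,"dx":0,"dy":0,"dz":-55,"fingers":20},{"ax":0,"ay":0,"az":0,"dx":-30,"dy":-43,"dz":-57,"fingers":20},{"ax":0,"ay":0,"az":0,"dx":-62,"dy":-89,"dz":-57,"fingers":20},{"ax":0,"ay":0,"az":0,"dx":-97,"dy":-139,"dz":-57,"fingers":20},{"ax":0,"ay":0,"az":0,"dx":-130,"dy":-187,"dz":-57,"fingers":20},{"ax":0,"ay":0,"az":0,"dx":-149,"dy":-214,"dz":-50,"fingers":20},{"ax":0,"ay":0,"az":0,"dx":-149,"dy":-214,"dz":-35,"fingers":20}]';python3 go.py .529 .272 .051 -26.7; python3 - <<'E'
from ov import *
s=snapshot("side"); img=np.ascontiguousarray(s["image"][:,:,::-1]); cv2.imwrite("pics/side8.png",img)
E
```

```text
clock: 13.6
tool_pos: [0.5287, 0.2746, 0.1022]
orientation: [-179.9, -0.0, -26.5]
force: [0.7, -0.5, -3.2]
opening: 0.0281
d mm [ 1.4  2.3 51.2] a deg [-0.1 -0.   0.2] clock 13.6 tcp [0.5287 0.2746 0.1022] rpy [-179.9   -0.   -26.5] F [ 0.7 -0.5 -3.2] open 0.0281 j6 [ 46.2  19.3 -18.9  -0.  -51.7  17.3]
```

View pics/side8.png

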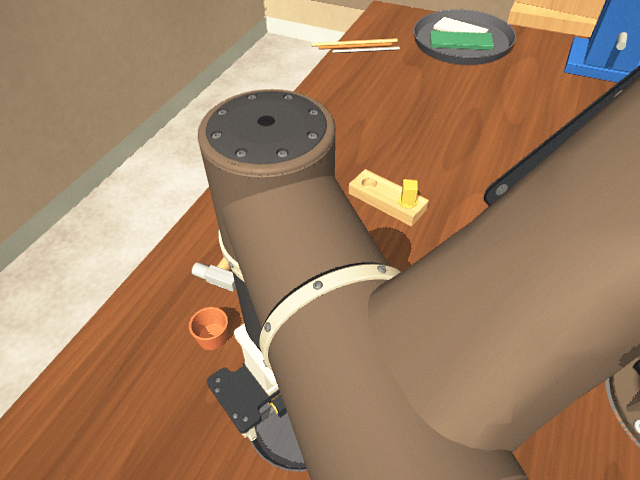

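```bash
python3 -m inch '[{"ax":0,"ay":0,"az":0,"dx":0,"dy":0,"dz":35,"fingers":20},{"ax":0,"ay":0,"az":0,"dx":0,"dy":0,"dz":55,"fingers":20},{"ax":0,"ay":0,"az":0,"dx":0,"dy":0,"dz":55,"fingers":20}]';python3 go.py .529 .272 .051 -26.7;  python3 -m inch '[{"ax":0,"ay":0,"az":0,"dx":0,"dy":0,"dz":0,"fingers":50},{"ax":0,"ay":0,"az":0,"dx":0,"dy":0,"dz":0,"fingers":50},{"ax":0,"ay":0,"az":0,"dx":0,"dy":0,"dz":-45,"fingers":50},{"ax":0,"ay":0,"az":0,"dx":0,"dy":0,"dz":-90,"fingers":52},{"ax":0,"ay":0,"az":0,"dx":0,"dy":0,"dz":-90,"fingers":52}]';python3 go.py .5235 -.22 .13 -71.2
```

```text
clock: 14.02
tool_pos: [0.5277, 0.2695, 0.0453]
orientation: [179.8, 0.1, -26.8]
force: [-0.0, -1.0, -2.4]
opening: 0.0279
d mm [ 0.1 -2.8 -5.7] a deg [ 0.2  0.1 -0.1] clock 14.025 tcp [0.5277 0.2695 0.0453] rpy [ 1.798e+02  1.000e-01 -2.680e+01] F [-0.  -1.  -2.4] open 0.0279 j6 [ 45.9  23.1 -22.1  -0.  -45.   17.3]
clock: 14.65
tool_pos: [0.5311, 0.2735, 0.1425]
orientation: [-179.5, -0.2, -26.6]
force: [0.8, 0.5, -0.4]
opening: 0.0522
d mm [214.4 444.6   9.4] a deg [-0.6 -0.  44.6] clock 14.65 tcp [0.5311 0.2735 0.1425] rpy [-179.5   -0.2  -26.6] F [ 0.8  0.5 -0.4] open 0.0522 j6 [ 46.   16.8 -16.4   0.1 -56.2  17.3]
```

```bash
python3 -m inch '[{"ax":0,"ay":0,"az":10,"dx":24,"dy":52,"dz":2,"fingers":52},{"ax":0,"ay":0,"az":20,"dx":50,"dy":104,"dz":4,"fingers":52},{"ax":0,"ay":0,"az":30,"dx":77,"dy":160,"dz":6,"fingers":52},{"ax":0,"ay":0,"az":40,"dx":104,"dy":216,"dz":9,"fingers":52},{"ax":0,"ay":0,"az":44.6,"dx":131,"dy":272,"dz":9,"fingers":52},{"ax":0,"ay":0,"az":44.6,"dx":158,"dy":328,"dz":9,"fingers":52},{"ax":0,"ay":0,"az":44.6,"dx":185,"dy":384,"dz":9,"fingers":52},{"ax":0,"ay":0,"az":44.6,"dx":207,"dy":429,"dz":9,"fingers":52}]'; python3 - <<'E'
from ov import *
for c in("side","top"):
    s=snapshot(c); img=np.ascontiguousarray(s["image"][:,:,::-1]); cv2.imwrite(f"pics/{c}9.png",img)
E
python3 go.py .5235 -.22 .13 -71.2
```

```text
clock: 15.65
tool_pos: [0.5207, -0.2071, 0.1285]
orientation: [-179.9, -0.0, -71.3]
force: [0.3, 0.8, 0.2]
opening: 0.0523
d mm [11.7  0.6 -2. ] a deg [-0.  -0.  -0.3] clock 15.75 tcp [ 0.5204 -0.2087  0.128 ] rpy [-180.    -0.   -71.5] F [-0.8 -0.3 -0.6] open 0.0519 j6 [ -1.8  14.7 -21.6   0.  -53.6  20.3]
```

View pics/side9.png

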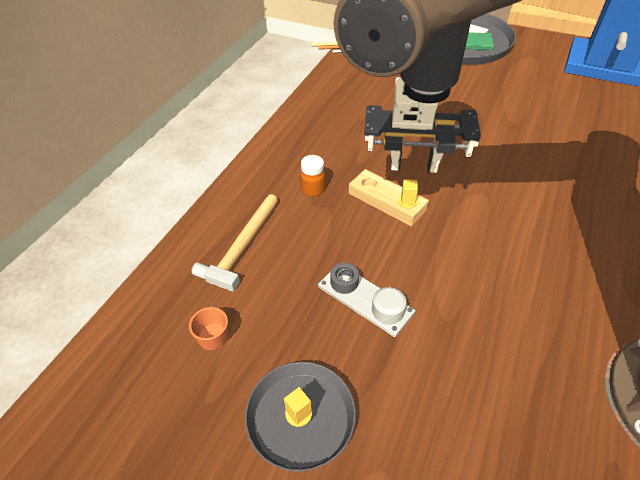

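View pics/top9.png

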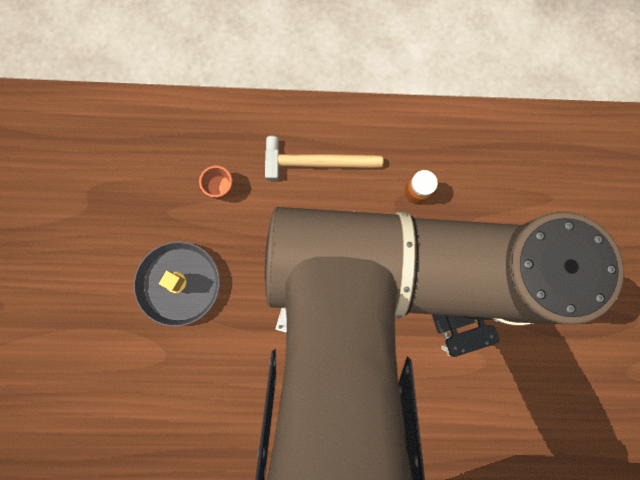

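```bash
python3 -m inch '[{"ax":0,"ay":0,"az":0,"dx":12,"dy":0.6,"dz":0,"fingers":52},{"ax":0,"ay":0,"az":0,"dx":12,"dy":0.6,"dz":0,"fingers":52},{"ax":0,"ay":0,"az":0,"dx":12,"dy":0.6,"dz":0,"fingers":52}]'; python3 go.py .5235 -.2205 .046 -71.2
```

```text
clock: 16.12
tool_pos: [0.5244, -0.2155, 0.128]
orientation: [-180.0, 0.0, -71.2]
force: [-0.5, 0.4, 0.6]
opening: 0.0518
d mm [ 4.5  2.5 82. ] a deg [-0.  0. -0.] clock 16.125 tcp [ 0.5244 -0.2155  0.128 ] rpy [-180.     0.   -71.2] F [-0.5  0.4  0.6] open 0.0518 j6 [ -2.6  15.3 -20.8  -0.  -53.9  21.3]
```

```bash
python3 -m inch '[{"ax":0,"ay":0,"az":0,"dx":4.5,"dy":2.5,"dz":40,"fingers":52},{"ax":0,"ay":0,"az":0,"dx":4.5,"dy":2.5,"dz":60,"fingers":52},{"ax":0,"ay":0,"az":0,"dx":4.5,"dy":2.5,"dz":60,"fingers":52},{"ax":0,"ay":0,"az":0,"dx":4.5,"dy":2.5,"dz":60,"fingers":52}]'; python3 go.py .5235 -.2205 .046 -71.2
```

```text
clock: 16.62
tool_pos: [0.5241, -0.221, 0.0689]
orientation: [-179.9, -0.0, -71.2]
force: [0.5, -1.1, 0.4]
opening: 0.0518
d mm [-0.6  0.4 22.9] a deg [-0.1 -0.  -0. ] clock 16.625 tcp [ 0.5241 -0.221   0.0689] rpy [-179.9   -0.   -71.2] F [ 0.5 -1.1  0.4] open 0.0518 j6 [ -3.1  19.3 -24.3   0.  -46.4  21.9]
```

```bash
python3 -m inch '[{"ax":0,"ay":0,"az":0,"dx":-0.6,"dy":0.4,"dz":15,"fingers":52},{"ax":0,"ay":0,"az":0,"dx":-0.6,"dy":0.4,"dz":23,"fingers":52},{"ax":0,"ay":0,"az":0,"dx":-0.6,"dy":0.4,"dz":23,"fingers":52}]'; python3 go.py .5235 -.2205 .046 -71.2; python3 -m inch '[{"ax":0,"ay":0,"az":0,"dx":0,"dy":0,"dz":0,"fingers":20},{"ax":0,"ay":0,"az":0,"dx":0,"dy":0,"dz":0,"fingers":20},{"ax":0,"ay":0,"az":0,"dx":0,"dy":0,"dz":0,"fingers":20},{"ax":0,"ay":0,"az":0,"dx":0,"dy":0,"dz":0,"fingers":20}]'; python3 go.py .5235 -.2205 .12 -71.2
```

```text
clock: 17.0
tool_pos: [0.5221, -0.2209, 0.0442]
orientation: [179.9, 0.0, -71.3]
force: [0.1, 0.3, 0.0]
opening: 0.052
d mm [ 0.1 -1.5 -1.8] a deg [ 0.1  0.  -0.1] clock 17.0 tcp [ 0.5221 -0.2209  0.0442] rpy [179.9   0.  -71.3] F [0.1 0.3 0. ] open 0.052 j6 [ -3.2  21.1 -25.7  -0.  -43.3  21.9]
clock: 17.5
tool_pos: [0.5232, -0.221, 0.0453]
orientation: [-179.9, -0.0, -71.3]
force: [1.3, 0.1, 0.8]
opening: 0.0279
d mm [ -0.3  -0.5 -74.7] a deg [-0.1 -0.  -0.1] clock 17.5 tcp [ 0.5232 -0.221   0.0453] rpy [-179.9   -0.   -71.3] F [1.3 0.1 0.8] open 0.0279 j6 [ -3.2  21.  -25.6   0.  -43.3  21.9]
```

```bash
python3 -m inch '[{"ax":0,"ay":0,"az":0,"dx":0,"dy":0,"dz":-35,"fingers":20},{"ax":0,"ay":0,"az":0,"dx":0,"dy":0,"dz":-72,"fingers":20},{"ax":0,"ay":0,"az":0,"dx":-30,"dy":-17,"dz":-78,"fingers":20},{"ax":0,"ay":0,"az":0,"dx":-80,"dy":-45,"dz":-78,"fingers":20},{"ax":0,"ay":0,"az":0,"dx":-130,"dy":-73,"dz":-78,"fingers":20},{"ax":0,"ay":0,"az":0,"dx":-180,"dy":-100,"dz":-78,"fingers":20},{"ax":0,"ay":0,"az":0,"dx":-208,"dy":-116,"dz":-75,"fingers":20},{"ax":0,"ay":0,"az":0,"dx":-208,"dy":-116,"dz":-65,"fingers":20}]'; python3 -m inch '[{"ax":0,"ay":0,"az":0,"dx":0,"dy":0,"dz":0,"fingers":20},{"ax":0,"ay":0,"az":0,"dx":0,"dy":0,"dz":0,"fingers":20}]';python3 go.py .566 .0135 .075 -71.3
```

```text
clock: 18.5
tool_pos: [0.5661, 0.0157, 0.1097]
orientation: [-180.0, 0.0, -71.1]
force: [0.6, -0.4, -4.2]
opening: 0.0274
clock: 18.75
tool_pos: [0.5654, 0.0124, 0.1098]
orientation: [179.9, -0.0, -71.3]
force: [0.1, 0.7, -2.7]
opening: 0.0278
d mm [-0.8 -1.  34.8] a deg [ 0.1 -0.  -0. ] clock 18.75 tcp [0.5654 0.0124 0.1098] rpy [179.9  -0.  -71.3] F [ 0.1  0.7 -2.7] open 0.0278 j6 [ 21.1  16.3 -22.1   0.  -51.6  -2.4]
```

Lower to about 16 mm above home, then probe for contact.

```bash
python3 -m inch '[{"ax":0,"ay":0,"az":0,"dx":-0.8,"dy":-0.8,"dz":25,"fingers":20},{"ax":0,"ay":0,"az":0,"dx":-0.8,"dy":-0.8,"dz":36,"fingers":20},{"ax":0,"ay":0,"az":0,"dx":-0.8,"dy":-0.8,"dz":36,"fingers":20},{"ax":0,"ay":0,"az":0,"dx":-0.8,"dy":-0.8,"dz":36,"fingers":20}]';python3 go.py .566 .0135 .075 -71.3;python3 -m inch '[{"ax":0,"ay":0,"az":0,"dx":0,"dy":0,"dz":2,"fingers":20},{"ax":0,"ay":0,"az":0,"dx":0,"dy":0,"dz":3,"fingers":20},{"ax":0,"ay":0,"az":0,"dx":0,"dy":0,"dz":4,"fingers":20},{"ax":0,"ay":0,"az":0,"dx":0,"dy":0,"dz":4,"fingers":20}]';python3 go.py .566 .0135 .075 -71.3
```

```text
clock: 19.25
tool_pos: [0.5668, 0.0141, 0.0747]
orientation: [-180.0, -0.0, -71.3]
force: [-0.5, 0.3, -2.4]
opening: 0.0282
d mm [ 0.3  1.  -0.3] a deg [-0. -0.  0.] clock 19.25 tcp [0.5668 0.0141 0.0747] rpy [-180.    -0.   -71.3] F [-0.5  0.3 -2.4] open 0.0282 j6 [ 21.2  18.8 -24.1   0.  -47.   -2.5]
clock: 19.75
tool_pos: [0.5667, 0.0144, 0.0707]
orientation: [-180.0, -0.0, -71.3]
force: [-2.4, -0.6, 4.3]
opening: 0.0276
d mm [ 0.7  1.  -4.3] a deg [-0. -0.  0.] clock 19.75 tcp [0.5667 0.0144 0.0707] rpy [-180.    -0.   -71.3] F [-2.4 -0.6  4.3] open 0.0276 j6 [ 21.2  19.1 -24.4   0.  -46.5  -2.5]
```

```bash
python3 -m inch '[{"ax":0,"ay":0,"az":0,"dx":0,"dy":0.5,"dz":1,"fingers":20},{"ax":0,"ay":0,"az":10,"dx":0,"dy":0.5,"dz":1,"fingers":20},{"ax":0,"ay":0,"az":20,"dx":0,"dy":0.5,"dz":1,"fingers":20}]';python3 go.py .566 .0135 .075 -71.3;python3 -m inch '[{"ax":0,"ay":0,"az":10,"dx":0,"dy":0,"dz":0,"fingers":20},{"ax":0,"ay":0,"az":20,"dx":0,"dy":0,"dz":0,"fingers":20},{"ax":0,"ay":0,"az":30,"dx":0,"dy":0,"dz":0,"fingers":20}]';python3 go.py .566 .0135 .075 -71.3
```

```text
clock: 20.12
tool_pos: [0.567, 0.014, 0.0709]
orientation: [-179.8, -0.0, -91.5]
force: [-3.1, 0.5, 9.9]
opening: 0.028
d mm [ 0.5  1.  -4.1] a deg [ -0.1  -0.  -20.2] clock 20.125 tcp [0.567  0.014  0.0709] rpy [-179.8   -0.   -91.5] F [-3.1  0.5  9.9] open 0.028 j6 [ 21.2  19.  -24.4   0.1 -46.4 -22.8]
clock: 20.5
tool_pos: [0.5659, 0.0142, 0.0688]
orientation: [-180.0, 0.0, -121.6]
force: [-0.3, -0.9, -3.6]
opening: 0.0274
d mm [ 0.5 -0.5 -6.2] a deg [ -0.    0.  -50.3] clock 20.5 tcp [0.5659 0.0142 0.0688] rpy [-180.     0.  -121.6] F [-0.3 -0.9 -3.6] open 0.0274 j6 [ 21.2  19.1 -24.6  -0.  -46.3 -52.9]
```

```bash
python3 -m inch '[{"ax":0,"ay":0,"az":0,"dx":0,"dy":0,"dz":2,"fingers":20},{"ax":0,"ay":0,"az":0,"dx":0,"dy":0,"dz":4,"fingers":20},{"ax":0,"ay":0,"az":0,"dx":0,"dy":0,"dz":4,"fingers":20}]';python3 go.py .566 .0135 .075 -71.3
```

```text
clock: 20.88
tool_pos: [0.5661, 0.0143, 0.0661]
orientation: [-180.0, 0.0, -121.0]
force: [-3.0, 1.5, 9.3]
opening: 0.0278
d mm [ 0.7 -0.3 -8.9] a deg [ -0.   -0.  -49.7] clock 20.875 tcp [0.5661 0.0143 0.0661] rpy [-180.    0. -121.] F [-3.   1.5  9.3] open 0.0278 j6 [ 21.3  19.3 -24.7   0.  -45.9 -52.3]
```

```bash
python3 -m inch '[{"ax":0,"ay":0,"az":10,"dx":0,"dy":0,"dz":0.7,"fingers":20},{"ax":0,"ay":0,"az":20,"dx":0,"dy":0,"dz":1.4,"fingers":20},{"ax":0,"ay":0,"az":30,"dx":0,"dy":0,"dz":2.1,"fingers":20},{"ax":0,"ay":0,"az":40,"dx":0,"dy":0,"dz":2.8,"fingers":20},{"ax":0,"ay":0,"az":40,"dx":0,"dy":0,"dz":2.8,"fingers":20}]';python3 go.py .566 .0135 .0573 -71.3
```

```text
clock: 21.5
tool_pos: [0.5698, 0.0147, 0.0674]
orientation: [-179.9, 0.5, -161.0]
force: [-5.7, -0.2, 33.8]
opening: 0.0277
d mm [ 4.1  0.1 10. ] a deg [ -0.5   0.3 -89.7] clock 21.5 tcp [0.5698 0.0147 0.0674] rpy [-179.9    0.5 -161. ] F [-5.7 -0.2 33.8] open 0.0277 j6 [ 21.2  19.3 -24.6   0.2 -45.6 -92.4]
```

```bash
python3 -m inch '[{"ax":0,"ay":0,"az":0,"dx":0,"dy":0,"dz":-2.5,"fingers":20},{"ax":0,"ay":0,"az":-10,"dx":2,"dy":0,"dz":-2.5,"fingers":20},{"ax":0,"ay":0,"az":-20,"dx":2,"dy":0,"dz":-2.5,"fingers":20},{"ax":0,"ay":0,"az":-30,"dx":2,"dy":0,"dz":-2.5,"fingers":20},{"ax":0,"ay":0,"az":-40,"dx":2,"dy":0,"dz":-2.5,"fingers":20}]';python3 go.py .566 .0135 .0573 -71.3;python3 -m inch '[{"ax":0,"ay":0,"az":-10,"dx":0,"dy":0,"dz":0.5,"fingers":20},{"ax":0,"ay":0,"az":-20,"dx":0,"dy":0,"dz":1.0,"fingers":20},{"ax":0,"ay":0,"az":-30,"dx":0,"dy":0,"dz":1.5,"fingers":20}]';python3 go.py .566 .0135 .0573 -71.3
```

```text
clock: 22.12
tool_pos: [0.5667, 0.0148, 0.0655]
orientation: [-179.8, 0.2, -120.7]
force: [4.6, 3.0, -3.4]
opening: 0.0276
d mm [ 1.5 -0.   8.2] a deg [ -0.3   0.1 -49.4] clock 22.125 tcp [0.5667 0.0148 0.0655] rpy [-179.8    0.2 -120.7] F [ 4.6  3.  -3.4] open 0.0276 j6 [ 21.3  19.3 -24.9   0.  -45.5 -52. ]
clock: 22.5
tool_pos: [0.5654, 0.0146, 0.0634]
orientation: [-179.8, 0.1, -90.7]
force: [0.9, 3.2, -2.6]
opening: 0.0278
d mm [ 1.1 -0.6  6.1] a deg [ -0.2   0.1 -19.4] clock 22.5 tcp [0.5654 0.0146 0.0634] rpy [-1.798e+02  1.000e-01 -9.070e+01] F [ 0.9  3.2 -2.6] open 0.0278 j6 [ 21.3  19.4 -25.   -0.  -45.4 -22. ]
```

```bash
python3 -m inch '[{"ax":0,"ay":0,"az":-10,"dx":0,"dy":0,"dz":0.9,"fingers":20},{"ax":0,"ay":0,"az":-20,"dx":0,"dy":0,"dz":1.6,"fingers":20},{"ax":0,"ay":0,"az":-30,"dx":0,"dy":0,"dz":2.3,"fingers":20},{"ax":0,"ay":0,"az":-40,"dx":0,"dy":0,"dz":3.0,"fingers":20}]';python3 go.py .566 .0135 .0573 -71.3;python3 -m inch '[{"ax":0,"ay":0,"az":-10,"dx":0,"dy":0,"dz":0.7,"fingers":20},{"ax":0,"ay":0,"az":-20,"dx":0,"dy":0,"dz":1.4,"fingers":20},{"ax":0,"ay":0,"az":-30,"dx":0,"dy":0,"dz":2.1,"fingers":20}]';python3 go.py .566 .0135 .0573 -71.3
```

```text
clock: 23.0
tool_pos: [0.5647, 0.0138, 0.0604]
orientation: [-179.9, -0.0, -50.7]
force: [1.2, 0.3, -0.5]
opening: 0.028
d mm [ 1.  -0.8  3.1] a deg [-0.1 -0.  20.6] clock 23.0 tcp [0.5647 0.0138 0.0604] rpy [-179.9   -0.   -50.7] F [ 1.2  0.3 -0.5] open 0.028 j6 [ 21.3  19.6 -25.2   0.  -45.1  18. ]
clock: 23.38
tool_pos: [0.565, 0.0138, 0.0587]
orientation: [-179.9, -0.1, -20.7]
force: [0.6, -0.2, 2.4]
opening: 0.0279
d mm [ 1.  -0.1  1.4] a deg [-0.1 -0.1 50.6] clock 23.375 tcp [0.565  0.0138 0.0587] rpy [-1.799e+02 -1.000e-01 -2.070e+01] F [ 0.6 -0.2  2.4] open 0.0279 j6 [ 21.3  19.8 -25.3   0.  -44.8  48. ]
```

```bash
python3 -m inch '[{"ax":0,"ay":0,"az":-10,"dx":0,"dy":0,"dz":0.7,"fingers":20},{"ax":0,"ay":0,"az":-20,"dx":0,"dy":0,"dz":1.4,"fingers":20},{"ax":0,"ay":0,"az":-30,"dx":0,"dy":0,"dz":2.1,"fingers":20}]';python3 go.py .566 .0135 .0573 -71.3; python3 - <<'E'
from ov import *
o=get_obs();print(o["moment"].round(2))
s=snapshot("side"); img=np.ascontiguousarray(s["image"][:,:,::-1]); cv2.imwrite("pics/side10.png",img)
cv2.imwrite("pics/z10.png",cv2.resize(img[230:310,310:390],None,fx=7,fy=7,interpolation=cv2.INTER_NEAREST))
E
```

```text
clock: 23.75
tool_pos: [0.5647, 0.0132, 0.057]
orientation: [180.0, -0.1, 9.3]
force: [-0.7, -5.2, 9.2]
opening: 0.0281
d mm [ 1.3 -0.1 -0.3] a deg [-0.  -0.1 80.6] clock 23.75 tcp [0.5647 0.0132 0.057 ] rpy [ 1.8e+02 -1.0e-01  9.3e+00] F [-0.7 -5.2  9.2] open 0.0281 j6 [ 21.2  19.9 -25.4   0.1 -44.6  78. ]
[-1.62  0.61 -0.42]
```

View pics/z10.png

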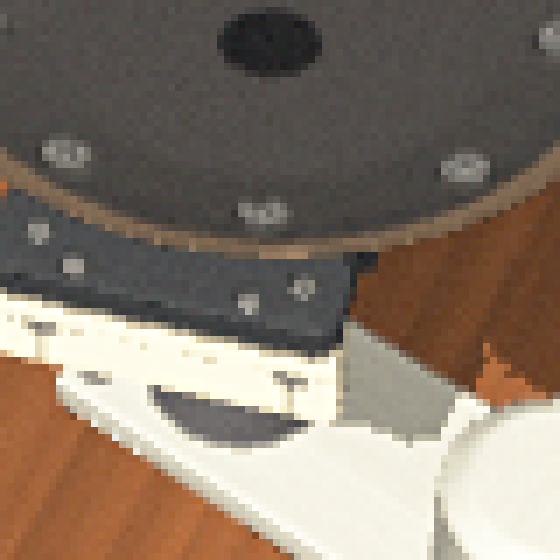

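```bash
python3 -m inch '[{"ax":0,"ay":0,"az":-10,"dx":0,"dy":0,"dz":0.7,"fingers":20},{"ax":0,"ay":0,"az":-20,"dx":0,"dy":0,"dz":1.4,"fingers":20},{"ax":0,"ay":0,"az":-20,"dx":0,"dy":0,"dz":1.4,"fingers":20}]';python3 go.py .566 .0135 .0573 -71.3; python3 -c "
from plant import *
print(get_obs()['moment'].round(2))"
```

```text
clock: 24.18
tool_pos: [0.5658, 0.0128, 0.0562]
orientation: [179.9, -0.1, 29.1]
force: [2.3, -6.2, 8.9]
opening: 0.0278
d mm [ 0.5 -0.6 -1.1] a deg [ -0.   -0.2 100.4] clock 24.175 tcp [0.5658 0.0128 0.0562] rpy [ 1.799e+02 -1.000e-01  2.910e+01] F [ 2.3 -6.2  8.9] open 0.0278 j6 [ 21.2  20.  -25.5   0.2 -44.4  97.8]
[-2.27 -0.28  0.06]
```

```bash
python3 -m inch '[{"ax":0,"ay":0,"az":-10,"dx":0,"dy":0,"dz":0.7,"fingers":20},{"ax":0,"ay":0,"az":-20,"dx":0,"dy":0,"dz":1.4,"fingers":20},{"ax":0,"ay":0,"az":-20,"dx":0,"dy":0,"dz":1.4,"fingers":20}]';python3 go.py .566 .0135 .0573 -71.3; python3 -c "
from plant import *
print(get_obs()['moment'].round(2))"
```

```text
clock: 24.55
tool_pos: [0.5646, 0.0111, 0.0555]
orientation: [179.8, 0.1, 49.0]
force: [-3.5, -13.7, 18.9]
opening: 0.032
d mm [ 2.7 -0.6 -1.8] a deg [ 1.000e-01 -1.000e-01  1.203e+02] clock 24.55 tcp [0.5646 0.0111 0.0555] rpy [1.798e+02 1.000e-01 4.900e+01] F [ -3.5 -13.7  18.9] open 0.032 j6 [ 21.1  20.  -25.6   0.2 -44.4 117.8]
[-4.94  0.91 -0.96]
```

```bash
python3 -m inch '[{"ax":0,"ay":0,"az":10,"dx":0,"dy":0,"dz":-1,"fingers":52},{"ax":0,"ay":0,"az":10,"dx":0,"dy":0,"dz":-1,"fingers":52},{"ax":0,"ay":0,"az":10,"dx":0,"dy":0,"dz":-1,"fingers":52},{"ax":0,"ay":0,"az":10,"dx":0,"dy":0,"dz":-50,"fingers":52},{"ax":0,"ay":0,"az":10,"dx":0,"dy":0,"dz":-110,"fingers":52},{"ax":0,"ay":0,"az":10,"dx":0,"dy":0,"dz":-150,"fingers":52}]'; python3 -m inch '[{"ax":0,"ay":0,"az":0,"dx":0,"dy":60,"dz":0,"fingers":52},{"ax":0,"ay":0,"az":0,"dx":0,"dy":120,"dz":0,"fingers":52},{"ax":0,"ay":0,"az":0,"dx":0,"dy":150,"dz":0,"fingers":52}]'; python3 - <<'E'
from ov import *
for c in("side","top"):
    s=snapshot(c); img=np.ascontiguousarray(s["image"][:,:,::-1]); cv2.imwrite(f"pics/{c}11.png",img)
E
python3 go.py .566 .0135 .075 -71.3
```

```text
clock: 25.3
tool_pos: [0.5646, 0.0138, 0.2059]
orientation: [179.9, -0.1, 39.0]
force: [0.4, 0.5, -1.4]
opening: 0.0519
clock: 25.68
tool_pos: [0.659, -0.1054, 0.2025]
orientation: [-180.0, 0.0, 38.9]
force: [-0.7, 0.6, -0.4]
opening: 0.0523
d mm [   2.5 -151.1  126.7] a deg [1.000e-01 1.000e-01 1.101e+02] clock 25.775 tcp [ 0.6589 -0.1058  0.2017] rpy [-1.80e+02  1.00e-01  3.88e+01] F [-0.2 -0.4 -0.8] open 0.0517 j6 [  7.6  20.8  -2.3   0.  -67.  121.2]
```

View pics/side11.png

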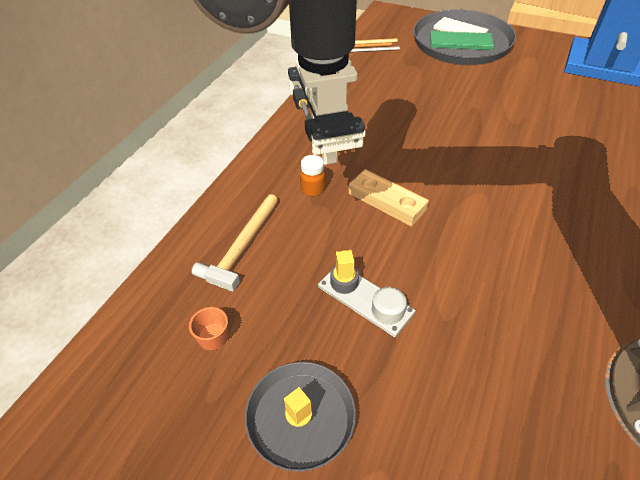

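View pics/top11.png

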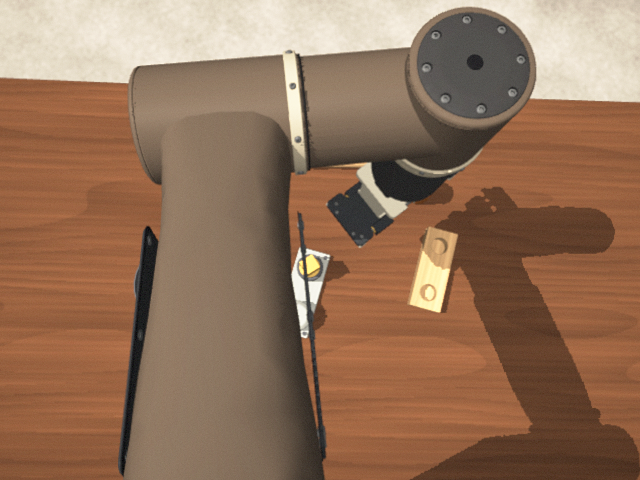

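```bash
python3 - <<'E'
from ov import *
img=cv2.imread("pics/side11.png"); s=snapshot("side")
th=np.linspace(0,6.3,60); A=[cv2.resize(img[240:300,315:375],None,fx=6,fy=6,interpolation=cv2.INTER_CUBIC)]
M=np.array([.5663,.013,.04])
for h in(0,.004):
    im=overlay(s,img,M+[0,0,.026+h],38,6,(315,240),60)
    p=(proj(s,np.c_[M[0]+.026*np.cos(th),M[1]+.026*np.sin(th),0*th+.04])-[315,240]+.5)*6
    cv2.polylines(im,[p.astype(int)],False,(0,0,255),1); A.append(im)
    c=np.array(A[-1])
cv2.imwrite("pics/ov11.png",cv2.resize(np.hstack(A[:1]+A[1:]),(800,267)) if 0 else np.vstack([np.hstack(A[:2]),np.hstack([A[2],A[0]*0])])[:600] if 0 else np.hstack(A[:2]))
cv2.imwrite("pics/ov11b.png",A[2])
t=cv2.imread("pics/top11.png"); cv2.imwrite("pics/t11.png",cv2.resize(t[235:345,270:340],None,fx=5,fy=5,interpolation=cv2.INTER_CUBIC))
E
```

```text
(no output)
```

View pics/ov11.png

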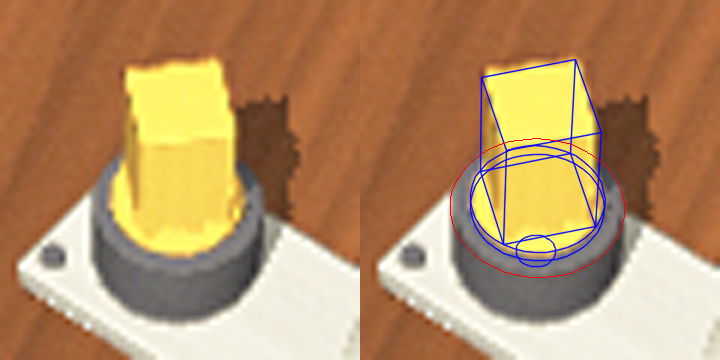

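View pics/ov11b.png

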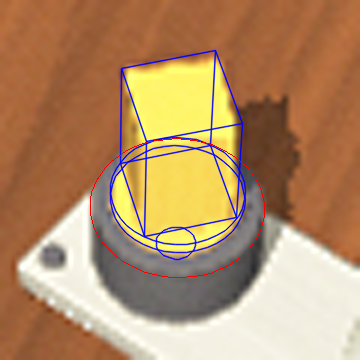

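View pics/t11.png

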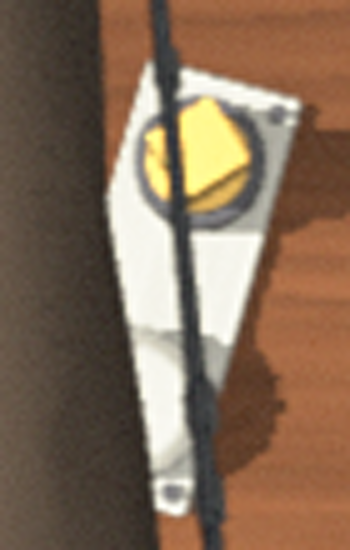

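```bash
python3 -m inch '[{"ax":0,"ay":0,"az":10,"dx":-45,"dy":17,"dz":0,"fingers":52},{"ax":0,"ay":0,"az":20,"dx":-95,"dy":35,"dz":0,"fingers":52},{"ax":0,"ay":0,"az":30,"dx":-150,"dy":54,"dz":0,"fingers":52},{"ax":0,"ay":0,"az":40,"dx":-205,"dy":74,"dz":0,"fingers":52},{"ax":0,"ay":0,"az":50,"dx":-260,"dy":94,"dz":0,"fingers":52},{"ax":0,"ay":0,"az":60,"dx":-315,"dy":114,"dz":0,"fingers":52},{"ax":0,"ay":0,"az":64,"dx":-360,"dy":130,"dz":0,"fingers":52},{"ax":0,"ay":0,"az":64,"dx":-379,"dy":137,"dz":0,"fingers":52}]'; python3 - <<'E'
from ov import *
for c in("side","top"):
    s=snapshot(c); img=np.ascontiguousarray(s["image"][:,:,::-1]); cv2.imwrite(f"pics/{c}12.png",img)
t=cv2.imread("pics/top12.png"); s=cv2.imread("pics/side12.png")
cv2.imwrite("pics/t12.png",np.hstack([cv2.resize(t[240:295,280:335],(400,400),interpolation=cv2.INTER_CUBIC),cv2.resize(s[245:300,317:372],(400,400),interpolation=cv2.INTER_CUBIC)]))
E
python3 go.py .566 .0135 .075 -71.3
```

```text
clock: 26.82
tool_pos: [0.4464, -0.4483, 0.2032]
orientation: [-180.0, 0.0, -25.3]
force: [-0.9, 0.3, -0.1]
opening: 0.0518
d mm [ -88.9 -468.3  128.1] a deg [ 0.   0.  46.1] clock 26.925 tcp [ 0.4468 -0.448   0.2031] rpy [-180.     0.   -25.2] F [ 0.1 -0.3 -0.2] open 0.0523 j6 [-27.4  17.5  -6.9  -0.  -65.6  92.2]
```

View pics/t12.png

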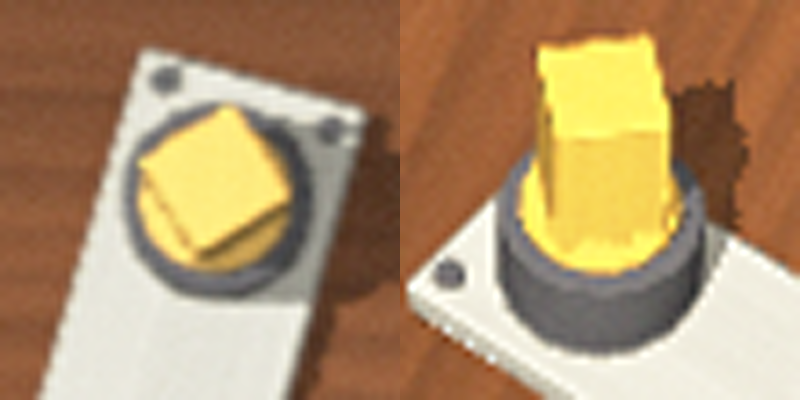

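View pics/top12.png

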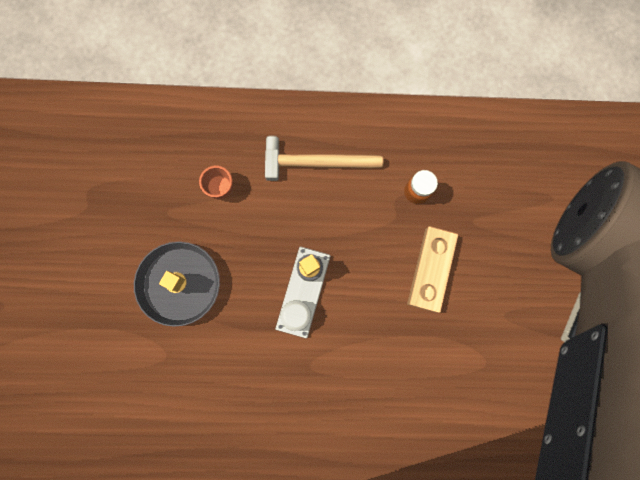

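```bash
python3 - <<'E'
from h import *
from scipy.optimize import least_squares
np.set_printoptions(precision=4,suppress=True)
t=snapshot("top"); s=snapshot("side"); k=400/55
T=(np.array([(228,105),(290,192),(203,260),(138,162)])+.5)/k-.5+[280,240]
S=(np.array([(140,55),(252,38),(268,135),(152,138)])+.5)/k-.5+[317,245]
C=np.array([[-14,-14],[14,-14],[14,14],[-14,14]])/1000
best=None
def P(p):
    c,n=np.cos(p[3]),np.sin(p[3]); return np.c_[C@np.array([[c,n],[-n,c]])+p[:2],np.full(4,p[2])]
from itertools import product
def f(p,kt,ks,r1,r2):
    q=P(p); a=np.roll(proj(t,q)[::r1],kt,0)-T; b=np.roll(proj(s,q)[::r2],ks,0)-S
    return np.r_[a.ravel(),b.ravel()]
for a in product(range(4),range(4),(1,-1),(1,-1)):
    r=least_squares(f,[.566,.013,.088,.4],args=a)
    if best is None or r.cost<best[0]: best=(r.cost,r.x,r.fun)
print("free",best[1],np.degrees(best[1][3])%90,"rms",np.sqrt(np.mean(best[2]**2)));print(best[2].reshape(-1,2))
for z in(.088,.0905,.093):
    print(z,"top",onz(t,T.mean(0),z),"side",onz(s,S.mean(0),z))
# ring
print("ring top",onz(t,((219.5)/k-.5+280,(201.5)/k-.5+240),.04))
E
```

```text
free [ 0.5657  0.0146  0.0895 -0.9874] 33.42731856820505 rms 0.5671537432399558
[[ 0.6264 -0.3986]
 [ 0.1764  0.5482]
 [-0.8972 -0.7077]
 [-0.0165 -0.2173]
 [-0.6211 -0.1665]
 [-0.1063  0.1664]
 [ 0.8595 -0.7437]
 [ 0.554   0.9269]]
0.088 top [0.5655 0.0146 0.088 ] side [0.5664 0.0136 0.088 ]
0.0905 top [0.5652 0.0146 0.0905] side [0.5656 0.0155 0.0905]
0.093 top [0.5649 0.0145 0.093 ] side [0.5649 0.0175 0.093 ]
ring top [0.5648 0.0135 0.04  ]
```

```bash
python3 go.py .566 .0138 .14 -57; python3 go.py .506 -.217 .17 -57
```

```text
d mm [ -89.2 -466.9   63.3] a deg [-0.   0.  31.8] clock 27.025 tcp [ 0.4481 -0.4467  0.2031] rpy [-180.    -0.   -25.2] F [1.1 0.6 0.2] open 0.0521 j6 [-27.3  17.5  -6.9  -0.  -65.6  92.1]
d mm [ -45.3 -232.5   33.2] a deg [-0.   0.  31.8] clock 27.025 tcp [ 0.4481 -0.4467  0.2031] rpy [-180.    -0.   -25.2] F [1.1 0.6 0.2] open 0.0521 j6 [-27.3  17.5  -6.9  -0.  -65.6  92.1]
```

```bash
python3 -m inch '[{"ax":0,"ay":0,"az":10,"dx":-8,"dy":-45,"dz":6,"fingers":52},{"ax":0,"ay":0,"az":20,"dx":-18,"dy":-100,"dz":14,"fingers":52},{"ax":0,"ay":0,"az":31.8,"dx":-30,"dy":-158,"dz":22,"fingers":52},{"ax":0,"ay":0,"az":31.8,"dx":-41,"dy":-216,"dz":30,"fingers":52},{"ax":0,"ay":0,"az":31.8,"dx":-52,"dy":-274,"dz":38,"fingers":52},{"ax":0,"ay":0,"az":31.8,"dx":-63,"dy":-332,"dz":46,"fingers":52},{"ax":0,"ay":0,"az":31.8,"dx":-74,"dy":-390,"dz":54,"fingers":52},{"ax":0,"ay":0,"az":31.8,"dx":-83,"dy":-437,"dz":60,"fingers":52}]';python3 -m inch '[{"ax":0,"ay":0,"az":0,"dx":9,"dy":-28,"dz":0,"fingers":52},{"ax":0,"ay":0,"az":0,"dx":9,"dy":-28,"dz":0,"fingers":52},{"ax":0,"ay":0,"az":0,"dx":9,"dy":-28,"dz":0,"fingers":52}]'; python3 go.py .566 .0138 .060 -57
```

```text
clock: 28.02
tool_pos: [0.5595, -0.0128, 0.1432]
orientation: [-180.0, -0.0, -56.8]
force: [1.4, -1.1, -0.2]
opening: 0.052
clock: 28.4
tool_pos: [0.5871, -0.0082, 0.143]
orientation: [180.0, 0.0, -57.0]
force: [-0.2, 0.3, -0.3]
opening: 0.0521
d mm [-29.9   5.6  83. ] a deg [0. 0. 0.] clock 28.4 tcp [ 0.5871 -0.0082  0.143 ] rpy [180.   0. -57.] F [-0.2  0.3 -0.3] open 0.0521 j6 [ 18.3  16.2 -17.2  -0.  -56.6  14.8]
```

```bash
python3 -m inch '[{"ax":0,"ay":0,"az":0,"dx":-29.9,"dy":5.6,"dz":0,"fingers":52},{"ax":0,"ay":0,"az":0,"dx":-29.9,"dy":5.6,"dz":0,"fingers":52},{"ax":0,"ay":0,"az":0,"dx":-29.9,"dy":5.6,"dz":20,"fingers":52},{"ax":0,"ay":0,"az":0,"dx":-29.9,"dy":5.6,"dz":30,"fingers":52}]'; python3 go.py .566 .0138 .060 -57
```

```text
clock: 28.9
tool_pos: [0.5662, 0.0124, 0.1126]
orientation: [180.0, 0.0, -57.1]
force: [0.4, 0.2, -1.0]
opening: 0.0522
d mm [-1.3 -0.6 52.6] a deg [ 0.   0.  -0.1] clock 28.9 tcp [0.5662 0.0124 0.1126] rpy [180.    0.  -57.1] F [ 0.4  0.2 -1. ] open 0.0522 j6 [ 21.   16.2 -21.8  -0.  -52.   11.9]
```

```bash
python3 -m inch '[{"ax":0,"ay":0,"az":0,"dx":-1.3,"dy":-0.6,"dz":30,"fingers":52},{"ax":0,"ay":0,"az":0,"dx":-1.3,"dy":-0.6,"dz":53,"fingers":52},{"ax":0,"ay":0,"az":0,"dx":-1.3,"dy":-0.6,"dz":53,"fingers":20},{"ax":0,"ay":0,"az":0,"dx":-1.3,"dy":-0.6,"dz":53,"fingers":20},{"ax":0,"ay":0,"az":0,"dx":-1.3,"dy":-0.6,"dz":53,"fingers":20},{"ax":0,"ay":0,"az":0,"dx":-1.3,"dy":-0.6,"dz":53,"fingers":20}]'; python3 go.py .566 .0138 .060 -57;  python3 -m inch '[{"ax":0,"ay":0,"az":0,"dx":0,"dy":0,"dz":2,"fingers":20},{"ax":0,"ay":0,"az":-10,"dx":0,"dy":0,"dz":2,"fingers":20},{"ax":0,"ay":0,"az":-10,"dx":0,"dy":0,"dz":2,"fingers":20}]'; python3 go.py .566 .0138 .060 -57
```

```text
clock: 29.65
tool_pos: [0.5663, 0.0137, 0.0613]
orientation: [180.0, -0.0, -57.1]
force: [-3.8, -2.9, 7.2]
opening: 0.028
d mm [-0.3  0.2  1.3] a deg [ 0.  -0.  -0.1] clock 29.65 tcp [0.5663 0.0137 0.0613] rpy [180.   -0.  -57.1] F [-3.8 -2.9  7.2] open 0.028 j6 [ 21.2  19.7 -24.9   0.  -45.4  11.7]
clock: 30.02
tool_pos: [0.5662, 0.014, 0.0607]
orientation: [-180.0, -0.0, -47.1]
force: [-10.1, 0.1, 21.7]
opening: 0.0298
d mm [0.  0.3 0.7] a deg [-0.  -0.   9.9] clock 30.025 tcp [0.5662 0.014  0.0607] rpy [-180.    -0.   -47.1] F [-10.1   0.1  21.7] open 0.0298 j6 [ 21.2  19.7 -25.   -0.  -45.2  21.7]
```

```bash
python3 -m inch '[{"ax":0,"ay":0,"az":10,"dx":0,"dy":0,"dz":-2,"fingers":52},{"ax":0,"ay":0,"az":10,"dx":0,"dy":0,"dz":-2,"fingers":52},{"ax":0,"ay":0,"az":10,"dx":0,"dy":0,"dz":-2,"fingers":52},{"ax":0,"ay":0,"az":10,"dx":0,"dy":0,"dz":-50,"fingers":52},{"ax":0,"ay":0,"az":10,"dx":0,"dy":0,"dz":-110,"fingers":52},{"ax":0,"ay":0,"az":10,"dx":0,"dy":0,"dz":-130,"fingers":52},{"ax":0,"ay":0,"az":10,"dx":50,"dy":0,"dz":-130,"fingers":52},{"ax":0,"ay":0,"az":10,"dx":110,"dy":0,"dz":-130,"fingers":52}]'; python3 -m inch '[{"ax":0,"ay":0,"az":0,"dx":50,"dy":0,"dz":0,"fingers":52},{"ax":0,"ay":0,"az":0,"dx":110,"dy":0,"dz":0,"fingers":52},{"ax":0,"ay":0,"az":0,"dx":170,"dy":10,"dz":0,"fingers":52},{"ax":0,"ay":0,"az":0,"dx":230,"dy":40,"dz":0,"fingers":52},{"ax":0,"ay":0,"az":0,"dx":270,"dy":80,"dz":0,"fingers":52},{"ax":0,"ay":0,"az":0,"dx":270,"dy":80,"dz":0,"fingers":52},{"ax":0,"ay":0,"az":0,"dx":270,"dy":80,"dz":0,"fingers":52}]'; python3 - <<'E'
from ov import *
for c in("side","top"):
    s=snapshot(c); img=np.ascontiguousarray(s["image"][:,:,::-1]); cv2.imwrite(f"pics/{c}13.png",img)
t=cv2.imread("pics/top13.png"); s=cv2.imread("pics/side13.png")
cv2.imwrite("pics/t13.png",np.hstack([cv2.resize(t[200:340,120:340],(440,280)),cv2.resize(s[245:300,317:372],(280,280),interpolation=cv2.INTER_CUBIC)]))
E
python3 go.py .566 .0135 .075 -71.3
```

```text
clock: 31.02
tool_pos: [0.6426, -0.0662, 0.1893]
orientation: [-179.9, -0.0, -56.8]
force: [1.2, 1.8, -0.2]
opening: 0.0519
clock: 31.9
tool_pos: [0.7208, -0.3367, 0.1874]
orientation: [180.0, 0.0, -57.0]
force: [0.9, 0.6, -0.4]
opening: 0.0521
d mm [-377.1  -59.8  113.2] a deg [-0.   0.  14.3] clock 32.0 tcp [ 0.7214 -0.3352  0.1881] rpy [-180.    0.  -57.] F [ 0.3  1.1 -0.2] open 0.0522 j6 [-11.   33.2  16.1  -0.  -72.9  44. ]
```

View pics/t13.png

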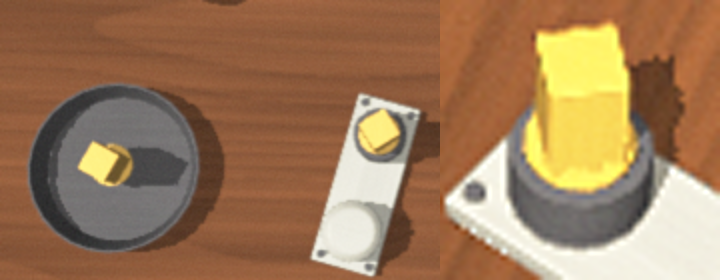

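View pics/side13.png

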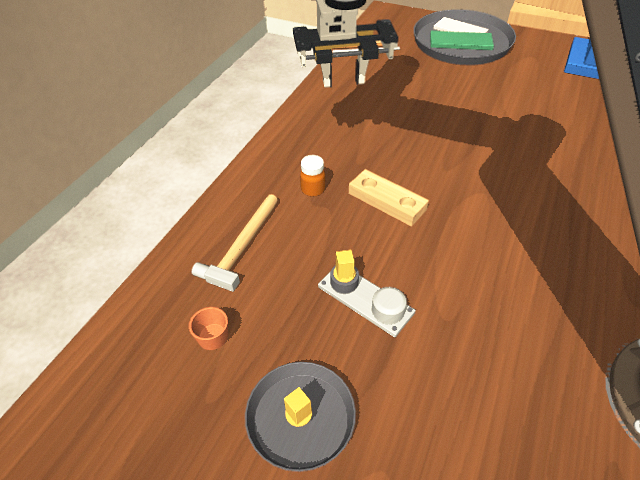

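```bash
python3 -c "
from plant import *
print(close_job()); print(get_obs()['clock'])"
```

```text
the job is handed in; nothing more can be done
None
the job is handed in; nothing more can be done
```

The job is handed in at about 32 s: one screw is home in the open nut and the other stands in the dish. No verdict was reported.

- **Screw that did not fit (farther from the robot in the stand):** it stopped high in the nut and did not sink over 90° clockwise or 150° anticlockwise. It met the nut at the same height at two angles 60° apart. It stands upright near the middle of the dish.
- **Screw that fitted (the nearer one):** it climbed when turned clockwise and went down steadily when turned anticlockwise, so it is the left-hand one. I screwed it in until the head would not turn any further. A second grip and turn about 27 N harder than free confirmed the hard stop, with the head prying the fingers open.
- **Last checks:**
  - The final pictures show the flange concentric on the nut and the screw upright. The jar, cup and hammer are at their starting pixels.
  - **Weakest check:** a fit to both cameras put the head top at 89.5 mm, against 88 mm when fully home. That is 1.5 mm high, inside the 2.5 mm tolerance but also within the 2 mm camera calibration, so the pictures alone don't prove it is home. The hard stop is the better evidence.

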